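Stow the cleaning spares from the slide-lid box in the under-sink drawer

TASK

Slide the lid of the wooden spares box along its grooves until it comes clear at the open end, and lay it flat on the plywood floor, rib up. Then open the blue insert's drawer and put each spare found in the box into its own pocket, in this order, counting the pockets from the left as the robot faces the drawer: scrubbing brush in pocket 1, soap bar in 2, pumice block in 3, cork block in 4, each lying down on the pocket's floor; if one is missing, leave its pocket empty and go on. Finally push the drawer fully shut, and leave everything else in the cupboard where it stands.

Things in the scene. Friction and masses are not known exactly. Their poses are not given: they have to be found in the camera images.
- sparebox: Pale wooden box, fixed, outside 200 (own x) x 174 (own y) x 61 mm high; origin at the centre of its underside, z up. Its lid slides out along own -x, roughly toward the robot. Side walls 12 mm thick; far wall (+x) 8 mm, 61 mm high; near wall (-x) 8 mm, only 46 mm high.
- box_mouth (a point): Middle of the near wall's top edge, 46 mm up, where the lid comes out. The grooves in the inner faces of the side walls are 8 mm deep, at heights 46 to 56 mm (lip above to 61 mm), run the box's full length, are open at this end and stopped by the far wall.
- bays (a point): Middle of the box's inner floor, 6 mm above the table, axes as the box's; inside 184 x 150 mm. Four bays centred at own x = +-47, y = +-32 mm, each 90 x 44 mm, edged by strips 10 mm high (middle strip 20 mm wide, side strips 21 mm wide up to the walls, cross strip 4 mm). At most one spare lies in each bay, long side along own x.
- lid: Loose brown wooden sliding lid, 188 (own x) x 154 (own y) x 7 mm, 0.22 kg; origin at the centre of its underside, z up. On its middle stands a rib to grip: 16 mm (own x) x 70 mm (own y), from 7 to 35 mm above the origin. At the start it lies in the grooves, axes as the box's, origin 46 mm above the table, shut or up to 15 mm open. About 190 mm of travel along the box's -x frees it.
- brush: Scrubbing brush, a bar 84 (own x) x 32 x 32 mm, brown wooden back on pale square bristle tufts (rigid), 60-120 g; origin at its centre. May be absent.
- soap: Hard white soap bar with rounded edges, 76 (own x) x 32 x 32 mm, 80-160 g; origin at its centre. May be absent.
- pumice: Grey stone-like pumice block, 68 (own x) x 32 x 32 mm, 55-110 g; origin at its centre. May be absent.
- corkblock: Speckled brown cork block, 60 (own x) x 32 x 32 mm, 35-70 g; origin at its centre. May be absent.
- insert: Blue plastic shelf insert, fixed, origin on the floor at the middle of its front face; 190 mm deep (own +x), 256 mm wide (own y), top at 120 mm. Its drawer opens toward own -x. Pad dish and pepper jar stand on the top, at least 80 mm behind its front edge.
- drawer_box (a joint): Drawer of the insert: 0 = fully shut, opens along the insert's own -x to 0.13 m (stop), stays where it is left; sliding friction about 1.5 N. May start up to 15 mm open. Front panel 8 mm thick, 254 mm wide, top edge 110 mm above the table. Drawer side walls are low (65 mm above the table).
- drawer_handle (a point): Middle of the drawer's straight steel handle bar, 92 mm above the table: a 10 mm round bar, 100 mm long along the insert's y, its axis 35 mm in front of the front panel; can be pinched from above with one finger on either side.
- pocket1 (a point): Pocket 1 (leftmost, +y end; 1 white stud on the front panel's top edge before it): centre of the pocket's floor, 55 mm above the table, axes as the insert's, moves with the drawer. Pocket 94 mm long (own x, from the front panel's inner face back) x 44 mm wide (own y), dividers 16 mm wide and only 10 mm high; neighbouring pockets 60 mm apart.
- pocket2 (a point): Pocket 2 (second from the left; 2 white studs on the front panel's top edge before it): centre of the pocket's floor, 55 mm above the table, axes as the insert's, moves with the drawer. Pocket 94 mm long (own x, from the front panel's inner face back) x 44 mm wide (own y), dividers 16 mm wide and only 10 mm high; neighbouring pockets 60 mm apart.
- pocket3 (a point): Pocket 3 (third from the left; 3 white studs on the front panel's top edge before it): centre of the pocket's floor, 55 mm above the table, axes as the insert's, moves with the drawer. Pocket 94 mm long (own x, from the front panel's inner face back) x 44 mm wide (own y), dividers 16 mm wide and only 10 mm high; neighbouring pockets 60 mm apart.
- pocket4 (a point): Pocket 4 (rightmost; 4 white studs on the front panel's top edge before it): centre of the pocket's floor, 55 mm above the table, axes as the insert's, moves with the drawer. Pocket 94 mm long (own x, from the front panel's inner face back) x 44 mm wide (own y), dividers 16 mm wide and only 10 mm high; neighbouring pockets 60 mm apart.
- paddish: Steel dish with a scouring pad, 84 mm wide, on the insert. Leave alone.
- pepperjar: Glass pepper jar, 48 mm wide, 95 mm high, on the insert. Leave alone.
- dustpan: Red dustpan, 170 x 200 mm pan, beyond the left of the box. Leave alone.
- trapnut: Chrome trap nut, a ring 60 mm wide, 22 mm high, on the floor before the drawer's left end. Leave alone.
- woodspoon: Wooden spoon, 240 mm long, on the floor to the right. Leave alone.
- cleaner: White cleaner bottle, 72 mm wide, 210 mm high, right of the insert. Leave alone.
- mug: White mug, 76 mm wide, 85 mm high, behind, between box and insert. Leave alone.
Mind the look-alikes: they are no part of the job. There is more than one size of the lid; the job needs the larger.

How it is judged:
By the outcome, as a careful person would: the job done as asked, in the order asked, and still so for the second after the job is handed in, with the robot touching nothing.
Of brush, soap, pumice, corkblock only 2 to 4 are there at a start; the rules pass over those that are not, and their reading is None.
At some moment in a run one of lid, brush, soap, pumice, corkblock may be knocked a few centimetres aside while the robot is not near it.
Once in a run the grip may slacken for a moment while it holds something.
It also fails if it takes over 210 s, if anything falls off the work surface, if the arm or the gripper's body presses on something with over 40 N, if the wrist force passes 120 N, or if a joint passes its speed limit or range.

ROBOT

A 6-joint arm with a two-finger parallel gripper is mounted at the origin on the work surface. World frame = base frame: x ahead of the robot, y to its left, z up, the work surface at z = 0. Lengths are in mm, angles in rad, forces in N, time in s.
With the tool pointing down it reaches from about 350 to 775 mm from the base axis. Payload 7.3 kg.
Tool frame: the origin (TCP) lies midway between the tips of the shut fingers; the grasp point (between the pads) lies 19 mm behind it; z points along the fingers, y is the line along which they close (so a half turn about z gives the same grasp; the last joint's range is limited). The gripper opens to 92 mm and grips with 3 to 60 N. Pads are 19 mm wide; open, the fingers measure 130 mm over their backs; the gripper's body (75 mm by 190 mm) begins 47 mm behind the grasp point.
Start: joints at [-1.483, 0.342, 1.524, -0, 1.275, -0.146], TCP at [121.651, -510.731, 226.741] pointing down, gripper open.
Joint ranges: [-2.53, 2.53], [-0.77, 2.02], [0.04, 2.7], [-1, 4.14], [0.28, 2.66], [-3.11, 3.11]. Speed limits (rad/s): [2.57, 2.57, 3.14, 3.14, 3.14, 3.14].

INTERFACE

Orientations are given as [roll, pitch, yaw] about the fixed x, y, z axes, in that order (R = Rz(yaw) Ry(pitch) Rx(roll)).
In Python, from plant import readout, vision, order, models gives the robot as it stands. The module is installed in compiled form; this text tells all that it offers.
- The arm moves only by the tool step_arm, never from a script. Its argument "series" is text: rows parted by semicolons, each of 7 numbers parted by spaces: the gripper's target within -1 to 1 (shut at 1, half-way at 0, fully open at -1), then the shift along the tool's x, y, z each as a share of 80 mm, from -1 to 1, then the turn, a rotation vector about the tool's x, y, z each as a share of 2 pi rad, from -1 to 1. In form: jaw x y z ax ay az; .... A call has 1 to 20 rows; each row is the pose to reach, as a shift and turn from the pose commanded when the call began, along the tool's axes at that moment, turning the shorter way round; what a row does not reach only later rows make up. A row lasts 1/10 s, in which the tool goes at most 50 mm and 8.59 degrees, less where a joint would pass 70% of its speed; a pose out of reach is approached as far as the arm can. A call with a number of a shift or a turn outside -1 to 1 is refused whole. A call with a gripper value outside its range is refused whole. The fingers move at their own pace and stop on an object; the grip force is fixed at half the most. Time passes only in rows, so rows that repeat a pose let the fingers close. It gives the time, the measured TCP pose, the force, the opening and the grip force at its end, in the units of the state.
- readout.get_obs(): the state, without advancing time (a new reading comes with each control period).
- vision.capture(name): name is "scene" or "top"; returns a dict with "frame" (384x512x3 uint8, red, green, blue), "depth" (384x512 float32, mm along the optical axis (not along the pixel's ray), 0 where there is no reading), "fovy" (degrees; the focal length in pixels is half the picture's height over the tangent of half this angle, whatever the lens; pixels are square), "cx", "cy" (the principal point, pixels), "rvec" (rotation vector, rad) and "tvec" (3), from world to camera coordinates, as OpenCV has them. Camera axes: x right, y down, z forward; pixel columns grow to the right and rows downward; lengths in mm; the calibration is good to about 2 mm. A picture is of the moment at which its call begins.
- order.close_job(): hands the job in; it is judged then, once.
Trained networks look in a picture, given as the dict that the camera call returned (one of the last four; its "shot" number tells which), for a name from the list of things; names that differ only in an ending like _2 or _b are one class to them, and where a whole thing is asked for, a point or a joint stands for the part that bears it (a point fixed in the world has none). Each returns a list of dicts, best first, with "p" (0 to 1); they miss things now and then, are a little off and sometimes report something else, mostly with a low value. They report only what shows in the picture. A call takes as long as a camera call. They do not tell look-alikes from the thing itself.
- models.look_for(picture, thing): "position" ([column, row] in pixels, amid what is visible of it).
- models.pinpoint(picture, thing): "position" ([column, row] in pixels: a listed point, or the origin of a listed thing).
The state is a dict: "time": time; "joint_positions": joint angles; "dq": joint speeds; "tau": joint torques, N m; "tool_pos": TCP position; "tcp_rot": TCP orientation; "contact_force": force on the tool from outside, world axes, zero at the start; "moment": the same for the moment, N m; "grip_width": finger opening in mm; "finger_force": force on a finger pad.
Only numpy, scipy, OpenCV 4.12 (cv2) and the standard library are available. Lean on these libraries where they do the work, as an engineer would, in place of code of your own. Each camera call takes 0.05 s, during which the arm holds its last target. There are 200 camera calls.

## Working session

There is one attempt and no reset: what is moved stays moved. The work goes in short steps, Python scripts to look and compute and a tool call to move; the robot and the scene stay as the last step left them, time stands still between calls to the robot, and variables do not carry over. Pictures are saved under pics/ and viewed, at most 14 in all, crops included, and the job is handed in when it is done.

Besides the shell and the picture viewer there is one more tool, called after ">>>" as name(argument=value, ...) on one line, values as JSON. step_arm: Moves the arm, as the interface text tells. Shift numbers are shares of 80 mm and turn numbers shares of 2 pi rad, none past 1 either way. Its arguments: {"type":"object","properties":{"series":{"type":"string"}},"required":["series"]}

```bash
mkdir -p pics
cat > h.py <<'E'
import numpy as np, cv2
from scipy.spatial.transform import Rotation as Ro
from plant import readout, vision, order, models
def cap(n,save=None):
    p=vision.capture(n)
    if save: cv2.imwrite(f'pics/{save}.png',p['frame'][:,:,::-1])
    return p
def K(p):
    f=p['frame'].shape[0]/2/np.tan(np.radians(p['fovy'])/2); return f
def RT(p): return Ro.from_rotvec(np.ravel(p['rvec'])).as_matrix(),np.ravel(p['tvec'])
def cloud(p):
    f=K(p);R,t=RT(p);h,w=p['depth'].shape
    v,u=np.mgrid[:h,:w];d=p['depth'].astype(float)
    X=np.stack([(u-p['cx'])/f*d,(v-p['cy'])/f*d,d],-1)
    W=(X-t)@R; W[d<=0]=np.nan; return W
def ray(p,px,z):
    f=K(p);R,t=RT(p)
    d=R.T@np.array([(px[0]-p['cx'])/f,(px[1]-p['cy'])/f,1]);c=-R.T@t
    return c+d*(z-c[2])/d[2]
def proj(p,X):
    f=K(p);R,t=RT(p);q=R@np.array(X,float)+t
    return q[:2]/q[2]*f+[p['cx'],p['cy']]
def st():
    o=readout.get_obs();print('t',round(o['time'],2),'pos',np.round(o['tool_pos'],1),'rot',np.round(o['tcp_rot'],3),'F',np.round(o['contact_force'],1),'w',round(float(o['grip_width']),1),'ff',np.round(o['finger_force'],1));return o
def rel(X,yaw=None):
    """shift (share of 80mm, tool axes) and rot shares from measured pose to world target X, tool down with tool-y axis at world angle yaw (mod pi)"""
    o=readout.get_obs();R=Ro.from_euler('xyz',o['tcp_rot']);
    s=R.as_matrix().T@(np.array(X,float)-o['tool_pos'])/80
    out=[np.round(s,3)]
    if yaw is not None:
        y=np.array([np.cos(yaw),np.sin(yaw),0]);
        if y@R.as_matrix()[:,1]<0:y=-y
        z=np.array([0,0,-1.]);T=np.column_stack([np.cross(y,z),y,z])
        out.append(np.round((R.inv()*Ro.from_matrix(T)).as_rotvec()/2/np.pi,4))
    return out
E
cat > a.py <<'E'
from h import *
st()
for n in('top','scene'):
    p=cap(n,n+'0');print(n,p['fovy'],p['cx'],p['cy'],'cam',-RT(p)[0].T@RT(p)[1])
    W=cloud(p)
    for th in['sparebox','box_mouth','bays','lid','brush','soap','pumice','corkblock','insert','drawer_box','drawer_handle','pocket1','pocket4','paddish','pepperjar','trapnut','dustpan','mug','cleaner','woodspoon']:
        for r in models.pinpoint(p,th)[:3]:
            u=np.round(r['position']).astype(int);w=W[min(max(u[1],0),383),min(max(u[0],0),511)]
            print(th,round(r['p'],2),u,np.round(w))
E
python3 a.py
```

```text
t 0.0 pos [ 121.6 -510.3  226. ] rot [-3.14  -0.     0.234] F [-0.2  0.1  0.3] w 91.7 ff 0.0
top 51.19341119718446 255.64441008762984 197.65848137939028 cam [ 247.7336092    25.76999439 1426.21496792]
lid 0.84 [210 187] [587. 210.  58.]
lid 0.84 [128 266] [295. 475.   3.]
pumice 0.15 [281 255] [374. -57.  -0.]
insert 0.8 [330 181] [ 630. -204.   97.]
insert 0.6 [358 173] [ 658. -294.  121.]Traceback (most recent call last):
  File "a.py", line 7, in <module>
    for r in models.pinpoint(p,th)[:3]:
             ~~~~~~~~~~~~~~~^^^^^^
ValueError: it knows: bays, box_mouth, brush, cleaner, corkblock, drawer_handle, dustpan, insert, lid, mug, paddish, pepperjar, pocket, pumice, soap, sparebox, trapnut, woodspoon
```

```bash
sed -i "s/'insert','drawer_box','drawer_handle','pocket1','pocket4'/'insert','drawer_handle','pocket'/; s/\[:3\]/[:4]/" a.py; python3 a.py; python3 -c "
import cv2
a=cv2.imread('pics/top0.png');cv2.imwrite('pics/t1.png',cv2.resize(a[110:310,90:420],None,fx=2.4,fy=2.4,interpolation=cv2.INTER_CUBIC))"
```

```text
t 0.5 pos [ 121.7 -510.7  226.7] rot [ 3.142 -0.     0.234] F [-0.1 -0.2 -0. ] w 91.7 ff 0.0
top 51.19341119718446 255.64441008762984 197.65848137939028 cam [ 247.7336092    25.76999439 1426.21496792]
box_mouth 0.74 [395 194] [ 598. -423.  109.]
bays 0.66 [282 254] [377. -61.  -2.]
bays 0.61 [395 193] [ 599. -420.  117.]
lid 0.9 [209 184] [592. 212.  80.]
lid 0.67 [127 268] [287. 471.  25.]
lid 0.55 [340 170] [ 663. -232.  124.]
brush 0.73 [390 195] [ 601. -416.   78.]
insert 0.81 [330 185] [ 642. -221.    2.]
drawer_handle 0.63 [331 191] [ 593. -207.  103.]
drawer_handle 0.33 [360 175] [ 653. -301.  119.]
pocket 0.83 [310 168] [ 663. -130.  123.]
pocket 0.8 [342 173] [ 654. -239.  121.]
pocket 0.64 [357 173] [ 658. -290.  122.]
pocket 0.59 [327 172] [ 653. -188.  123.]
paddish 0.87 [325 135] [ 783. -175.  131.]
pepperjar 0.55 [361 141] [ 755. -290.  168.]
pepperjar 0.48 [210 185] [589. 208.  78.]
trapnut 0.43 [281 254] [377. -57.   3.]
trapnut 0.28 [247 139] [796.  97.   7.]
dustpan 0.93 [134 191] [564. 492.   6.]
mug 0.78 [249 140] [792.  89.   8.]
cleaner 0.77 [391 193] [ 605. -41
[... 395 characters left out ...]
210.  61.]
lid 0.71 [299 116] [289. 481.   4.]
brush 0.6 [320 207] [665. 163.  58.]
pumice 0.6 [316 198] [631. 183.  56.]
pumice 0.39 [337 196] [672. 238.  53.]
pumice 0.35 [356 150] [562. 485.   8.]
corkblock 0.7 [314 197] [623. 184.  53.]
insert 0.79 [224 287] [ 692. -254.  123.]
insert 0.57 [357 146] [552. 505.   6.]
drawer_handle 0.9 [211 261] [ 591. -215.   90.]
pocket 0.49 [223 289] [ 693. -258.  119.]
paddish 0.7 [270 291] [ 790. -184.  140.]
pepperjar 0.73 [140 252] [ 379. -323.   21.]
trapnut 0.51 [207 208] [398. -74.  27.]
dustpan 0.58 [358 152] [573. 482.   7.]
mug 0.71 [329 254] [793.  56.  50.]
cleaner 0.7 [157 335] [ 652. -449.   75.]
woodspoon 0.9 [141 254] [ 379. -322.    8.]
```

View pics/t1.png

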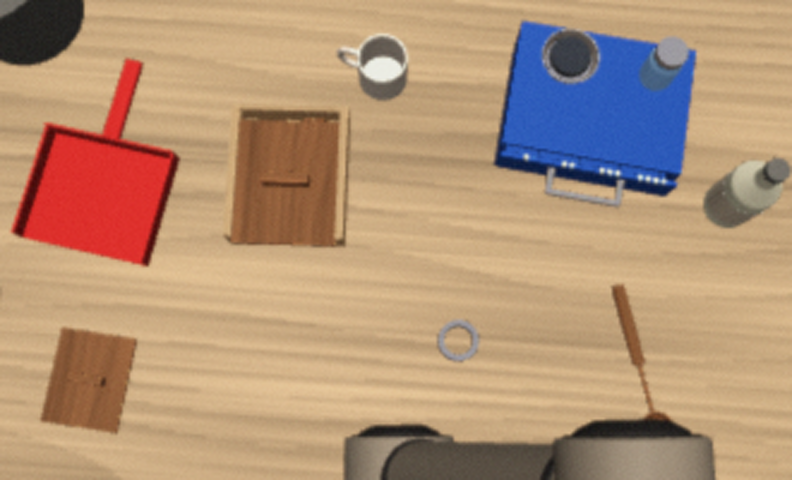

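View pics/scene0.png

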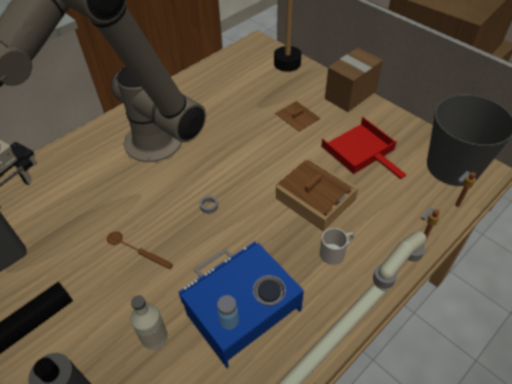

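```bash
cat > b.py <<'E'
from h import *
ps=[cap('top') for _ in range(6)]
D=np.stack([p['depth'] for p in ps]);D[D==0]=np.nan
p=ps[0];p['depth']=np.nan_to_num(np.nanmedian(D,0));W=cloud(p);np.save('W0.npy',W)
# refine: print bias on table
def reg(x0,x1,y0,y1,z0,z1):
    m=(W[...,0]>x0)&(W[...,0]<x1)&(W[...,1]>y0)&(W[...,1]<y1)&(W[...,2]>z0)&(W[...,2]<z1);return W[m]
t=reg(380,470,50,350,-30,30);print('table z',t[:,2].mean(),t[:,2].std())
def rect(q,n):
    (c,s,a)=cv2.minAreaRect(q[:,:2].astype(np.float32));print(n,len(q),np.round(c,1),np.round(s,1),round(a,2),'z',q[:,2].mean().round(1),np.round(cv2.boxPoints((c,s,a)),0).tolist())
rect(reg(450,730,100,340,35,100),'box all')
rect(reg(540,640,150,270,70,100),'rib')
rect(reg(450,730,100,340,57,66),'rim')
rect(reg(580,850,-340,-80,112,128),'ins')
rect(reg(540,680,-330,-80,85,115),'front')
rect(reg(330,430,-110,-20,8,40),'nut')
E
python3 b.py
```

```text
table z 0.03528337352081851 1.4123444650574726
box all 2823 [605.4 216.6] [210.5 174.7] 2.64 z 55.3 [[496.0, 299.0], [504.0, 124.0], [715.0, 134.0], [707.0, 309.0]]
rib 111 [594.7 215.9] [16.8 70.2] 3.15 z 79.4 [[584.0, 250.0], [588.0, 180.0], [605.0, 181.0], [601.0, 251.0]]
rim 518 [607.5 216.7] [206.3 174.8] 2.56 z 61.2 [[501.0, 299.0], [508.0, 125.0], [714.0, 134.0], [707.0, 309.0]]
ins 3104 [ 731.7 -224.6] [249.2 206.2] 83.7 z 120.4 [[616.0, -337.0], [820.0, -360.0], [848.0, -112.0], [643.0, -89.0]]
front 452 [ 619.9 -206.5] [242.6  65.7] 79.16 z 101.8 [[565.0, -319.0], [629.0, -332.0], [675.0, -93.0], [610.0, -81.0]]
nut 123 [384.9 -52.7] [56.3 58.5] 48.63 z 21.0 [[344.0, -54.0], [388.0, -93.0], [425.0, -51.0], [382.0, -12.0]]
```

```bash
cat >> h.py <<'E'
def plan(wps,start=None,maxstep=78):
    """wps: (X, yaw of tool y axis [deg, mod 180] or None, jaw, settle rows). prints calls"""
    o=readout.get_obs();P=np.array(o['tool_pos']);R=Ro.from_euler('xyz',o['tcp_rot'])
    for X,yaw,jaw,ex in wps:
        X=np.array(X,float);T=R
        if yaw is not None:
            a=np.radians(yaw);y=np.array([np.cos(a),np.sin(a),0])
            if y@R.as_matrix()[:,1]<0:y=-y
            z=np.array([0,0,-1.]);T=Ro.from_matrix(np.column_stack([np.cross(y,z),y,z]))
        n=1
        while True:
            out=[];p,r=P,R
            for i in range(n):
                k=n-i
                s=np.round(r.as_matrix().T@((X-p)/k)/80,3)
                w=np.round((r.inv()*T).as_rotvec()/k/2/np.pi,4)
                rows=int(max(np.linalg.norm(s)*80/42,np.linalg.norm(w)*360/8))+1+(ex if k==1 else 0)
                out.append((s,w,min(rows,20)))
                p=p+r.as_matrix()@s*80;r=r*Ro.from_rotvec(w*2*np.pi)
            if max(np.abs(q[0]).max() for q in out)<=1:break
            n+=1
        for s,w,rows in out: print(jaw,*[f'{v:g}' for v in np.r_[s,w]+0.0],'x',rows)
        P,R=p,r;print('  ->',np.round(P,1),np.round(R.as_euler('xyz'),3))
E
python3 -c "
from h import *
plan([((595,216,140),2.6,-1,1),((595,216,57.5),None,-1,3)])"
```

```text
-1 0.715 -0.679 0.099 0 0 -0.02 x 2
-1 0.794 -0.584 0.098 0 0 -0.02 x 2
-1 0.861 -0.48 0.099 0 0 -0.02 x 2
-1 0.914 -0.368 0.098 0 0 -0.02 x 2
-1 0.953 -0.25 0.099 0 0 -0.02 x 2
-1 0.977 -0.129 0.098 0 0 -0.02 x 2
-1 0.985 -0.006 0.099 0 0 -0.02 x 2
-1 0.979 0.118 0.098 0 0 -0.02 x 2
-1 0.956 0.24 0.099 0 0 -0.02 x 2
-1 0.918 0.357 0.098 0 0 -0.02 x 2
-1 0.866 0.47 0.099 0 0 -0.02 x 3
  -> [595. 216. 140.] [3.142 0.    1.616]
-1 0 0 0.515 0 0 0 x 1
-1 0 0 0.516 0 0 0 x 4
  -> [595.  216.   57.5] [3.142 0.    1.616]
```

>>> step_arm(series="-1 0.715 -0.679 0.099 0 0 -0.02;-1 0.715 -0.679 0.099 0 0 -0.02")

```text
time: 2.9
tool_pos: [165.3, -442.6, 218.2]
tcp_rot: [-3.14, -0.001, 0.362]
contact_force: [0.4, -0.3, -0.5]
grip_width: 91.6
finger_force: 0.0
```

>>> step_arm(series="-1 0.794 -0.584 0.098 0 0 -0.02;-1 0.794 -0.584 0.098 0 0 -0.02")

```text
time: 3.1
tool_pos: [208.6, -375.9, 210.6]
tcp_rot: [-3.14, -0.001, 0.489]
contact_force: [-0.5, -0.2, -0.4]
grip_width: 92.3
finger_force: 0.0
```

>>> step_arm(series="-1 0.861 -0.48 0.099 0 0 -0.02;-1 0.861 -0.48 0.099 0 0 -0.02")

```text
time: 3.3
tool_pos: [251.5, -309.9, 202.8]
tcp_rot: [-3.141, -0.001, 0.615]
contact_force: [-0.5, 0.2, 0.2]
grip_width: 92.0
finger_force: 0.0
```

>>> step_arm(series="-1 0.914 -0.368 0.098 0 0 -0.02;-1 0.914 -0.368 0.098 0 0 -0.02")

```text
time: 3.5
tool_pos: [294.5, -243.9, 195.1]
tcp_rot: [-3.141, -0.001, 0.741]
contact_force: [-0.1, -1.4, 0.2]
grip_width: 91.7
finger_force: 0.0
```

>>> step_arm(series="-1 0.953 -0.25 0.099 0 0 -0.02;-1 0.953 -0.25 0.099 0 0 -0.02")

```text
time: 3.7
tool_pos: [337.6, -178.0, 187.2]
tcp_rot: [3.142, -0.001, 0.866]
contact_force: [0.2, -0.0, 0.3]
grip_width: 91.9
finger_force: 0.0
```

>>> step_arm(series="-1 0.977 -0.129 0.098 0 0 -0.02;-1 0.977 -0.129 0.098 0 0 -0.02")

```text
time: 3.9
tool_pos: [380.8, -112.0, 179.4]
tcp_rot: [3.141, -0.001, 0.992]
contact_force: [0.7, -0.6, -1.0]
grip_width: 91.9
finger_force: 0.0
```

>>> step_arm(series="-1 0.985 -0.006 0.099 0 0 -0.02;-1 0.985 -0.006 0.099 0 0 -0.02")

```text
time: 4.1
tool_pos: [424.0, -45.9, 171.4]
tcp_rot: [3.141, -0.001, 1.118]
contact_force: [0.6, 0.3, -0.7]
grip_width: 91.7
finger_force: 0.0
```

>>> step_arm(series="-1 0.979 0.118 0.098 0 0 -0.02;-1 0.979 0.118 0.098 0 0 -0.02")

```text
time: 4.3
tool_pos: [467.1, 20.3, 163.5]
tcp_rot: [3.141, -0.001, 1.244]
contact_force: [-0.1, -0.9, -0.1]
grip_width: 91.6
finger_force: 0.0
```

>>> step_arm(series="-1 0.956 0.24 0.099 0 0 -0.02;-1 0.956 0.24 0.099 0 0 -0.02")

```text
time: 4.5
tool_pos: [510.2, 86.5, 155.5]
tcp_rot: [3.141, -0.001, 1.369]
contact_force: [0.4, -0.1, -0.3]
grip_width: 91.8
finger_force: 0.0
```

>>> step_arm(series="-1 0.918 0.357 0.098 0 0 -0.02;-1 0.918 0.357 0.098 0 0 -0.02")

```text
time: 4.7
tool_pos: [553.2, 152.6, 147.5]
tcp_rot: [3.141, -0.001, 1.495]
contact_force: [0.3, -0.3, 0.0]
grip_width: 91.5
finger_force: 0.0
```

>>> step_arm(series="-1 0.866 0.47 0.099 0 0 -0.02;-1 0.866 0.47 0.099 0 0 -0.02;-1 0.866 0.47 0.099 0 0 -0.02;-1 0.866 0.47 0.099 0 0 -0.02")

```text
time: 5.1
tool_pos: [594.6, 216.1, 139.3]
tcp_rot: [-3.14, 0.001, 1.617]
contact_force: [-0.9, 0.4, -0.4]
grip_width: 91.5
finger_force: 0.0
```

>>> step_arm(series="-1 0 0 0.6 0 0 0;-1 0 0 1 0 0 0;-1 0 0 1 0 0 0;-1 0 0 1 0 0 0")

```text
time: 5.5
tool_pos: [595.1, 215.0, 61.0]
tcp_rot: [-3.141, 0.0, 1.615]
contact_force: [0.9, 1.3, 0.9]
grip_width: 92.0
finger_force: 0.0
```

>>> step_arm(series="0 0 0 0.02 0 0 0;1 0 0 0.02 0 0 0;1 0 0 0.02 0 0 0;1 0 0 0.02 0 0 0;1 0 0 0.02 0 0 0;1 0 0 0.02 0 0 0;1 0 0 0.02 0 0 0;1 0 0 0.02 0 0 0")

```text
time: 6.3
tool_pos: [595.0, 215.9, 58.3]
tcp_rot: [-3.142, 0.0, 1.616]
contact_force: [-0.1, -0.0, -0.1]
grip_width: 32.7
finger_force: 0.0
```

>>> step_arm(series="1 0 0 0 0 0 0;1 0 0 0 0 0 0;1 0 0 0 0 0 0;1 0 0 0 0 0 0;1 0 0 0 0 0 0;1 0 0 0 0 0 0")

```text
time: 6.9
tool_pos: [594.9, 215.9, 58.3]
tcp_rot: [-3.141, 0.0, 1.616]
contact_force: [-1.3, -0.6, -0.1]
grip_width: 15.8
finger_force: 30.0
```

>>> step_arm(series="1 0 -0.1 -0.01 0 0 0;1 0 -0.2 -0.01 0 0 0;1 0 -0.3 -0.01 0 0 0;1 0 -0.4 -0.01 0 0 0;1 0 -0.4 -0.01 0 0 0")

```text
time: 7.4
tool_pos: [561.6, 214.5, 59.1]
tcp_rot: [-3.14, 0.0, 1.617]
contact_force: [-0.1, 0.5, -2.0]
grip_width: 15.8
finger_force: 30.0
```

>>> step_arm(series="1 0 -0.25 0 0 0 0;1 0 -0.5 0 0 0 0;1 0 -0.75 0 0 0 0;1 0 -0.9 0 0 0 0;1 0 -0.9 0 0 0 0")

```text
time: 7.9
tool_pos: [489.8, 211.2, 59.3]
tcp_rot: [-3.141, 0.0, 1.617]
contact_force: [0.4, 0.6, -1.5]
grip_width: 16.0
finger_force: 30.0
```

>>> step_arm(series="1 0 -0.25 0 0 0 0;1 0 -0.5 0 0 0 0;1 0 -0.75 0 0 0 0;1 0 -0.8 0 0 0 0;1 0 -0.8 0 0 0 0")

```text
time: 8.4
tool_pos: [428.1, 208.6, 59.5]
tcp_rot: [3.14, -0.0, 1.616]
contact_force: [1.2, -0.4, -1.7]
grip_width: 15.9
finger_force: 30.0
```

>>> step_arm(series="1 0 -0.25 0 0 0 0;1 0 -0.5 0 0 0 0;1 0 -0.5 0 0 0 0;1 0 -0.5 0 0 0 0")

```text
time: 8.8
tool_pos: [389.0, 206.9, 59.5]
tcp_rot: [3.139, -0.0, 1.616]
contact_force: [0.2, -0.8, -1.9]
grip_width: 15.9
finger_force: 30.0
```

```bash
cat > c.py <<'E'
from h import *
import sys
n=sys.argv[1]
p=cap('top',n);a=cv2.imread(f'pics/{n}.png')
cv2.imwrite(f'pics/{n}c.png',cv2.resize(a[110:310,90:420],None,fx=2.4,fy=2.4,interpolation=cv2.INTER_CUBIC))
W=cloud(p);np.save('W.npy',W);st()
E
python3 c.py lid1
```

```text
t 8.85 pos [389.2 206.9  59.5] rot [ 3.139e+00 -1.000e-03  1.616e+00] F [-0.2 -0.4 -2.9] w 15.8 ff 30.0
```

View pics/lid1c.png

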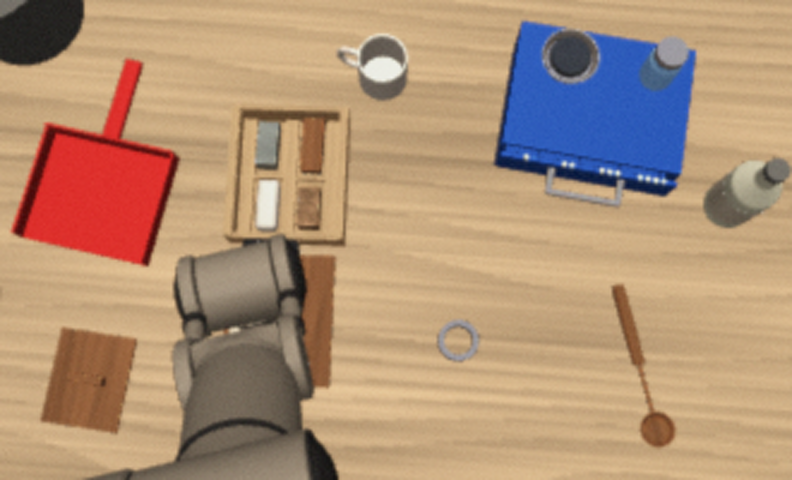

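>>> step_arm(series="1 0 0 0.3 0 0 0;1 0 0 0.5 0 0 0;1 0 0 0.56 0 0 0;1 0 0 0.58 0 0 0;1 0 0 0.585 0 0 0;1 0 0 0.585 0 0 0")

```text
time: 9.45
tool_pos: [387.9, 206.7, 12.9]
tcp_rot: [3.14, -0.0, 1.616]
contact_force: [0.7, 1.5, -2.9]
grip_width: 15.4
finger_force: 30.0
```

>>> step_arm(series="-1 0 0 0 0 0 0;-1 0 0 0 0 0 0;-1 0 0 0 0 0 0;-1 0 0 0 0 0 0;-1 0 0 0 0 0 0;-1 0 0 0 0 0 0;-1 0 0 0 0 0 0;-1 0 0 0 0 0 0")

```text
time: 10.25
tool_pos: [387.2, 206.5, 12.3]
tcp_rot: [-3.142, 0.0, 1.616]
contact_force: [-0.6, 0.6, 0.0]
grip_width: 75.3
finger_force: 0.0
```

>>> step_arm(series="-1 0 0 -0.2 0 0 0;-1 0 0 -0.6 0 0 0;-1 0 0 -1 0 0 0;-1 0 0 -1 0 0 0")

```text
time: 10.65
tool_pos: [389.5, 207.3, 95.7]
tcp_rot: [3.135, -0.002, 1.616]
contact_force: [-0.3, -0.9, -0.4]
grip_width: 92.4
finger_force: 0.0
```

>>> step_arm(series="-1 0 0 -0.5 0 0 0;-1 0 0 -1 0 0 0;-1 0 0 -1 0 0 0")

```text
time: 10.95
tool_pos: [389.7, 207.4, 176.2]
tcp_rot: [3.133, -0.002, 1.616]
contact_force: [-0.1, 0.8, -0.6]
grip_width: 91.7
finger_force: 0.0
```

>>> step_arm(series="-1 0.5 0.3 -0.3 0 0 0;-1 1 0.5 -0.6 0 0 0;-1 1 0.5 -0.6 0 0 0")

```text
time: 11.25
tool_pos: [426.0, 292.3, 221.9]
tcp_rot: [3.136, -0.003, 1.618]
contact_force: [0.9, -0.3, 0.7]
grip_width: 92.1
finger_force: 0.0
```

```bash
cat > d.py <<'E'
from h import *
def med(n,k=4):
    ps=[cap(n) for _ in range(k)];D=np.stack([q['depth'] for q in ps]);D[D==0]=np.nan
    p=ps[-1];p['depth']=np.nan_to_num(np.nanmedian(D,0));return p,cloud(p)
def reg(W,x0,x1,y0,y1,z0,z1):
    return (W[...,0]>x0)&(W[...,0]<x1)&(W[...,1]>y0)&(W[...,1]<y1)&(W[...,2]>z0)&(W[...,2]<z1)
def rect(q,n):
    (c,s,a)=cv2.minAreaRect(q[:,:2].astype(np.float32));print(n,len(q),np.round(c,1),np.round(s,1),round(a,2),'z',q[:,2].mean().round(1),'mean',q[:,:2].mean(0).round(1))
def spares(W,p,mn=60):
    m=reg(W,515,690,145,285,24,50).astype(np.uint8)
    n,l,s,c=cv2.connectedComponentsWithStats(m,connectivity=4)
    for i in range(1,n):
        if s[i,4]>mn: rect(W[l==i],f'spare rgb{p["frame"][l==i].mean(0).round()}')
E
cat > e.py <<'E'
from d import *
p,W=med('top')
spares(W,p)
rect(W[reg(W,300,500,100,300,3,12)],'lid')
for n in('top','scene'):
    q=p if n=='top' else cap('scene')
    for r in models.pinpoint(q,'drawer_handle')[:1]: print(n,r['p'],ray(q,r['position'],92))
# handle: steel pixels before the panel
a=np.radians(-6.2);ex=np.array([np.cos(a),np.sin(a)]);ey=np.array([-ex[1],ex[0]])
m=reg(W,530,680,-340,-80,60,128);Q=W[m];Q2=np.c_[(Q[:,:2]-[640,-214])@ex,(Q[:,:2]-[640,-214])@ey,Q[:,2]]
h=Q2[(Q2[:,0]<-30)&(Q2[:,2]>80)];print('handle u,v,z',np.percentile(h,[2,25,50,75,98],axis=0).round(1),len(h))
f=Q2[(Q2[:,0]>-32)&(Q2[:,0]<30)]
for u in range(-36,24,4):
    g=f[(f[:,0]>=u)&(f[:,0]<u+4)];print(u,len(g),np.percentile(g[:,2],[5,50,95]).round() if len(g) else '')
E
python3 e.py
```

```text
spare rgb[141. 140. 128.] 174 [655.4 253.4] [67.2 32.2] 0.98 z 37.4 mean [653.7 252.6]
spare rgb[146.  96.  61.] 182 [653.  185.3] [71.5 32.5] 3.2 z 37.6 mean [652.2 184.8]
spare rgb[218. 211. 195.] 191 [561.5 243.9] [72.8 33. ] 2.58 z 36.5 mean [561.  242.6]
spare rgb[162. 125.  89.] 184 [547.5 190.5] [64.9 84.6] 0.29 z 39.2 mean [545.2 177.5]
lid 2026 [400.5 199.6] [202.7 191. ] 2.0 z 7.0 mean [395.6 199.9]
top 0.59 [ 601.43944246 -214.67230374   92.        ]
scene 0.92 [ 590.34056935 -214.21995047   92.        ]
handle u,v,z [[-51.4 -56.9  91.8]
 [-49.2 -37.2  95.2]
 [-46.4  -5.3  96.3]
 [-43.2  28.1  97.2]
 [-31.7  49.6  98.9]] 112
-36 0 
-32 7 [92. 95. 99.]
-28 8 [ 95.  97. 100.]
-24 7 [93. 96. 99.]
-20 6 [ 95.  97. 101.]
-16 20 [ 68.  96. 108.]
-12 346 [ 64.  93. 112.]
-8 80 [108. 111. 114.]
-4 4 [106. 107. 108.]
0 7 [ 87. 113. 120.]
4 115 [101. 119. 122.]
8 93 [ 66. 120. 123.]
12 109 [ 64. 120. 123.]
16 98 [ 63. 120. 122.]
20 90 [117. 120. 123.]
```

```bash
cat > f.py <<'E'
from d import *
W=np.load('W0.npy')
a=np.radians(-6.2);ex=np.array([np.cos(a),np.sin(a)]);ey=np.array([-ex[1],ex[0]])
U=(W[...,:2]-[640,-214])@np.c_[ex,ey]
def line(m,n):
    u,v=U[m][:,0],U[m][:,1];k=np.polyfit(v,u,1);r=u-np.polyval(k,v);g=abs(r)<4;k=np.polyfit(v[g],u[g],1);print(n,g.sum(),'u0',k[1].round(2),'dyaw deg',np.degrees(-np.arctan(k[0])).round(2),'v',np.percentile(v[g],[1,99]).round(1))
z=W[...,2];u,v=U[...,0],U[...,1]
line((z>106)&(z<115)&(abs(u+8)<9)&(abs(v)<125),'paneltop')
line((z>86)&(z<102)&(abs(u+46)<7)&(abs(v)<60),'bar')
t=(z>114)&(z<126)&(u>0)&(u<190)
# side edges of the top, by rows of u
e=[(uu,np.nanmin(v[t&(abs(u-uu)<3)]),np.nanmax(v[t&(abs(u-uu)<3)])) for uu in range(20,170,10)]
e=np.array(e);print('edges',np.median(e[:,1]),np.median(e[:,2]),np.polyfit(e[:,0],e[:,1],1)[0],np.polyfit(e[:,0],e[:,2],1)[0])
plan([((560,-120,210),-6.2,0.56,0),((593,-212,150),-6.2,0.56,2)])
E
python3 f.py
```

```text
paneltop 169 u0 -8.27 dyaw deg -0.01 v [-122.1  119.9]
bar 77 u0 -47.39 dyaw deg -0.42 v [-56.   48.7]
edges -131.6188412798463 1093.8974022925297 2.594766722548606 0.10498782811143431
0.56 -0.86 0.248 0.02 0 0 0.004 x 2
0.56 -0.854 0.269 0.02 -0.0001 0 0.0041 x 2
0.56 -0.847 0.291 0.02 0 0 0.004 x 2
0.56 -0.839 0.312 0.02 -0.0001 0.0001 0.0041 x 2
0.56 -0.83 0.334 0.02 0 0 0.004 x 2
0.56 -0.822 0.355 0.02 -0.0001 0.0001 0.0041 x 2
  -> [ 560. -120.  210.] [ 3.141 -0.     1.462]
0.56 -0.549 0.267 0.375 0 0 0 x 2
0.56 -0.55 0.268 0.375 0 0 0 x 4
  -> [ 593. -212.  150.] [ 3.141 -0.     1.462]
```

>>> step_arm(series="0.56 -0.86 0.248 0.02 0 0 0.004;0.56 -0.86 0.248 0.02 0 0 0.004")

```text
time: 11.8
tool_pos: [446.5, 218.0, 218.2]
tcp_rot: [-3.141, 0.001, 1.59]
contact_force: [0.1, -0.0, 0.8]
grip_width: 80.2
finger_force: 0.0
```

>>> step_arm(series="0.56 -0.854 0.269 0.02 0 0 0.004;0.56 -0.854 0.269 0.02 0 0 0.004")

```text
time: 12.0
tool_pos: [469.7, 149.2, 216.8]
tcp_rot: [-3.141, 0.001, 1.563]
contact_force: [0.1, -0.3, -0.7]
grip_width: 64.0
finger_force: 0.0
```

>>> step_arm(series="0.56 -0.847 0.291 0.02 0 0 0.004;0.56 -0.847 0.291 0.02 0 0 0.004")

```text
time: 12.2
tool_pos: [492.6, 81.1, 215.2]
tcp_rot: [-3.141, 0.001, 1.537]
contact_force: [0.3, 0.2, 0.6]
grip_width: 48.6
finger_force: 0.0
```

>>> step_arm(series="0.56 -0.839 0.312 0.02 0 0 0.004;0.56 -0.839 0.312 0.02 0 0 0.004")

```text
time: 12.4
tool_pos: [515.5, 13.2, 213.6]
tcp_rot: [-3.142, 0.001, 1.512]
contact_force: [-0.1, 0.8, -0.4]
grip_width: 32.2
finger_force: 0.0
```

>>> step_arm(series="0.56 -0.83 0.334 0.02 0 0 0.004;0.56 -0.83 0.334 0.02 0 0 0.004")

```text
time: 12.6
tool_pos: [538.4, -54.7, 211.9]
tcp_rot: [-3.142, 0.001, 1.487]
contact_force: [0.1, 1.4, 0.7]
grip_width: 21.0
finger_force: 0.0
```

>>> step_arm(series="0.56 -0.822 0.355 0.02 0 0 0.004;0.56 -0.822 0.355 0.02 0 0 0.004")

```text
time: 12.8
tool_pos: [561.3, -122.7, 210.2]
tcp_rot: [-3.142, 0.001, 1.462]
contact_force: [0.7, 0.4, 0.4]
grip_width: 20.2
finger_force: 0.0
```

>>> step_arm(series="0.56 -0.55 0.267 0.375 0 0 0;0.56 -0.55 0.267 0.375 0 0 0")

```text
time: 13.0
tool_pos: [576.7, -168.7, 177.4]
tcp_rot: [-3.137, 0.0, 1.461]
contact_force: [-0.5, 0.2, -0.8]
grip_width: 20.4
finger_force: 0.0
```

>>> step_arm(series="0.56 -0.55 0.267 0.375 0 0 0;0.56 -0.55 0.267 0.375 0 0 0;0.56 -0.55 0.267 0.375 0 0 0;0.56 -0.55 0.267 0.375 0 0 0")

```text
time: 13.4
tool_pos: [594.2, -210.0, 151.3]
tcp_rot: [-3.142, -0.0, 1.465]
contact_force: [-1.2, -0.0, 0.6]
grip_width: 20.4
finger_force: 0.0
```

```bash
python3 -c "
from d import *
st();plan([((593,-212,75),-6.2,0.56,2)])
p,W=med('top',3);spares(W,p)
rect(W[reg(W,250,500,100,300,3,12)],'lid');rect(W[reg(W,300,480,120,300,22,45)],'lidrib')"
```

```text
t 13.4 pos [ 594.2 -210.   151.3] rot [-3.142 -0.     1.465] F [-1.2 -0.   0.6] w 20.4 ff 0.0
0.56 -0.027 -0.012 0.954 0 -0.0001 0.0004 x 4
  -> [ 593. -212.   75.] [-3.142  0.     1.463]
spare rgb[145. 144. 132.] 174 [655.2 253.1] [67.5 32. ] 0.79 z 37.6 mean [653.9 252.5]
spare rgb[150.  99.  63.] 183 [653.3 185.3] [71.7 31.7] 0.52 z 37.7 mean [652.4 184.8]
spare rgb[221. 215. 200.] 191 [562.  243.6] [74.  32.6] 2.38 z 36.6 mean [561.2 242.6]
spare rgb[168. 130.  93.] 185 [547.4 194.6] [64.8 91.7] 0.87 z 39.6 mean [544.8 178.2]
lid 1468 [375.8 234.6] [133.6 248.3] 88.9 z 7.1 mean [389.6 233.7]
lidrib 79 [391.1 213.8] [16.1 55.5] 1.0 z 34.1 mean [390.6 213.1]
```

>>> step_arm(series="0.56 -0.027 -0.012 0.4 0 0 0;0.56 -0.027 -0.012 0.7 0 0 0;0.56 -0.027 -0.012 0.954 0 0 0;0.56 -0.027 -0.012 0.954 0 0 0;0.56 -0.027 -0.012 0.954 0 0 0")

```text
time: 14.05
tool_pos: [593.7, -212.4, 75.5]
tcp_rot: [3.141, 0.0, 1.466]
contact_force: [-0.9, 1.1, 0.1]
grip_width: 20.2
finger_force: 0.0
```

>>> step_arm(series="1 0 0 0 0 0 0;1 0 0 0 0 0 0;1 0 0 0 0 0 0;1 0 0 0 0 0 0;1 0 0 0 0 0 0")

```text
time: 14.55
tool_pos: [594.0, -212.9, 76.1]
tcp_rot: [3.139, 0.001, 1.465]
contact_force: [-0.4, 1.4, 7.0]
grip_width: 9.0
finger_force: 30.0
```

>>> step_arm(series="1 0 -0.1 0 0 0 0;1 0 -0.3 0 0 0 0;1 0 -0.5 0 0 0 0;1 0 -0.7 0 0 0 0;1 0 -0.85 0 0 0 0;1 0 -0.85 0 0 0 0")

```text
time: 15.15
tool_pos: [525.0, -205.5, 76.1]
tcp_rot: [3.14, 0.0, 1.465]
contact_force: [-1.8, 2.8, 7.0]
grip_width: 8.9
finger_force: 30.0
```

>>> step_arm(series="1 0 -0.2 0 0 0 0;1 0 -0.4 0 0 0 0;1 0 -0.55 0 0 0 0;1 0 -0.65 0 0 0 0;1 0 -0.65 0 0 0 0;1 0 -0.65 0 0 0 0")

```text
time: 15.75
tool_pos: [473.9, -200.4, 75.4]
tcp_rot: [3.141, 0.001, 1.465]
contact_force: [-1.0, 2.0, 10.1]
grip_width: 8.6
finger_force: 30.0
```

>>> step_arm(series="0.56 0 0 0 0 0 0;0.56 0 0 0 0 0 0;0.56 0 0 0 0 0 0;0.56 0 0 0 0 0 0")

```text
time: 16.15
tool_pos: [473.8, -200.2, 74.2]
tcp_rot: [-3.141, -0.0, 1.465]
contact_force: [-0.1, -0.3, 0.6]
grip_width: 20.4
finger_force: 0.0
```

>>> step_arm(series="0.56 0 0 -0.4 0 0 0;0.56 0 0 -0.9 0 0 0;-1 0 0 -1 0 0 0;-1 0 0 -1 0 0 0")

```text
time: 16.55
tool_pos: [474.7, -200.6, 155.7]
tcp_rot: [3.139, 0.002, 1.465]
contact_force: [0.1, 0.5, -0.9]
grip_width: 31.9
finger_force: 0.0
```

>>> step_arm(series="-1 0.5 0 -0.5 0 0 0;-1 1 0 -0.8 0 0 0;-1 1 0 -0.8 0 0 0")

```text
time: 16.85
tool_pos: [483.4, -117.5, 220.1]
tcp_rot: [3.139, -0.0, 1.469]
contact_force: [-0.8, -1.8, -0.0]
grip_width: 56.2
finger_force: 0.0
```

>>> step_arm(series="-1 0.5 0 0 0 0 0;-1 1 0 0 0 0 0;-1 1 0 0 0 0 0")

```text
time: 17.15
tool_pos: [490.0, -37.7, 216.4]
tcp_rot: [-3.138, -0.001, 1.469]
contact_force: [-0.0, -1.2, -0.3]
grip_width: 79.5
finger_force: 0.0
```

>>> step_arm(series="-1 0.5 0 0 0 0 0;-1 1 0 0 0 0 0;-1 1 0 0 0 0 0")

```text
time: 17.45
tool_pos: [498.8, 41.0, 216.6]
tcp_rot: [-3.139, -0.001, 1.469]
contact_force: [-0.8, -1.2, 0.2]
grip_width: 92.0
finger_force: 0.0
```

```bash
python3 c.py drw
cat > g.py <<'E'
from d import *
p,W=med('top',5);np.save('W2.npy',W)
for q in (p,cap('scene')):
    print([(round(r['p'],2),ray(q,r['position'],55).round(0)[:2].tolist()) for r in models.pinpoint(q,'pocket')])
a=np.radians(-6.2);ex=np.array([np.cos(a),np.sin(a)]);ey=np.array([-ex[1],ex[0]])
U=(W[...,:2]-[640,-214])@np.c_[ex,ey];z=W[...,2];u,v=U[...,0],U[...,1]
for lab,m,ax in (('z vs u',(abs(v-29)<14)|(abs(v+32)<14),u),('z vs v',(u>-100)&(u<-50),v)):
    for k in (range(-180,12,5) if ax is u else range(-136,136,4)):
        g=z[m&(ax>=k)&(ax<k+(5 if ax is u else 4))&(u<12)&(u>-185)]
        if len(g):print(f'{k}:{np.median(g):.0f}',end=' ')
    print(lab)
m=(z>106)&(z<116)&(u<-100)&(u>-160)&(abs(v)<125)
k=np.polyfit(v[m],u[m],1);print('panel',m.sum(),k,np.percentile(u[m],[3,50,97]),np.percentile(v[m],[1,99]))
spares(W,p)
E
python3 g.py
```

```text
t 17.5 pos [498.7  39.1 216.7] rot [-3.139e+00  1.000e-03  1.468e+00] F [ 0.6 -0.7  0.2] w 91.9 ff 0.0
[(0.96, [565.0, -119.0]), (0.7, [570.0, -237.0]), (0.6, [568.0, -296.0]), (0.57, [560.0, -191.0])]
[(0.86, [555.0, -237.0]), (0.79, [561.0, -120.0]), (0.69, [554.0, -177.0]), (0.69, [658.0, -237.0]), (0.65, [548.0, -297.0])]
-180:0 -175:0 -170:3 -165:93 -160:1 -155:0 -150:-1 -145:0 -140:0 -135:1 -130:85 -125:108 -120:0 -110:55 -105:55 -100:55 -95:56 -90:56 -85:55 -80:56 -75:55 -70:56 -65:55 -60:56 -55:55 -50:55 -45:55 -40:55 -35:55 -30:57 -25:66 -20:65 -15:65 -10:65 -5:65 0:65 5:118 10:93 z vs u
-124:64 -120:64 -116:55 -112:56 -108:56 -104:55 -100:54 -96:54 -92:56 -88:56 -84:56 -80:55 -76:56 -72:65 -68:65 -64:66 -60:64 -56:55 -52:56 -48:56 -44:55 -40:56 -36:55 -32:56 -28:55 -24:56 -20:55 -16:56 -12:65 -8:66 -4:65 0:65 4:56 8:56 12:55 16:56 20:56 24:56 28:55 32:55 36:56 40:55 44:56 48:66 52:66 56:66 60:64 64:55 68:55 72:55 76:56 80:56 84:56 88:55 92:55 96:56 100:56 104:56 108:64 112:3 116:1 120:-0 124:-1 128:0 132:1 z vs v
panel 178 [ 1.00800516e-04 -1.25325525e+02] [-128.99577676 -125.32222348 -121.29468033] [-120.12514369  117.7943972 ]
spare rgb[146. 144. 132.] 174 [654.7 253.4] [65.8 32.4] 0.55 z 37.3 mean [653.3 252.5]
spare rgb[150.  99.  63.] 182 [653.  185.4] [70.9 31.8] 1.2 z 37.7 mean [652.2 184.8]
spare rgb[222. 215. 200.] 191 [561.6 243.7] [73.3 32.6] 2.71 z 36.8 mean [560.9 242.6]
spare rgb[167. 129.  92.] 178 [547.7 199.8] [79.9 64.9] 89.94 z 39.3 mean [545.8 179.2]
```

View pics/drwc.png

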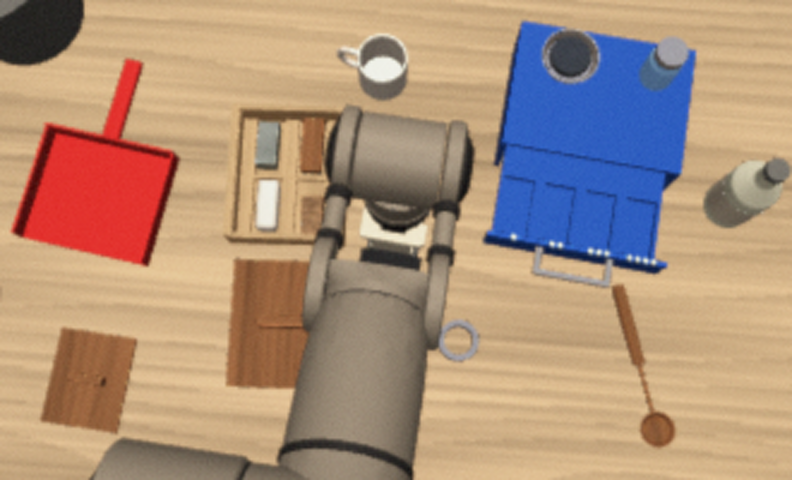

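```bash
cat > b2.py <<'E'
from d import *
import sys
p,W=med('top',5)
a=np.radians(2.6);c=np.array([606.5,216.6]);ex=np.array([np.cos(a),np.sin(a)]);ey=np.array([-ex[1],ex[0]])
U=(W[...,:2]-c)@np.c_[ex,ey];z=W[...,2];u,v=U[...,0],U[...,1]
f=p['frame'].astype(int)
box=(abs(u)<110)&(abs(v)<95)
for s in(1,-1):
    g=v[box&(z>55)&(z<68)&(s*v>60)&(abs(u)<85)];print('wall',s,len(g),np.percentile(g,[3,50,97]).round(1))
g=u[box&(z>55)&(z<68)&(u>85)&(abs(v)<70)];print('far',len(g),np.percentile(g,[3,50,97]).round(1) if len(g) else '')
for n,su,sv in(('pumice',1,1),('brush',1,-1),('soap',-1,1),('cork',-1,-1)):
    m=box&(z>29)&(z<48)&(su*u>4)&(sv*v>5)&(abs(v)<66)&(abs(u)<93)
    if m.sum()<30: print(n,'few',m.sum());continue
    q=np.c_[u[m],v[m]];x=np.percentile(q,[2,98],axis=0);cc=x.mean(0);med_=np.median(q,0)
    r=cv2.minAreaRect(q.astype(np.float32))
    print(n,m.sum(),'box uv',cc.round(1),'median',med_.round(1),'ext',(x[1]-x[0]).round(1),'rect',np.round(r[1],0),round(r[2],1),'z',np.median(z[m]).round(1),'world',(c+cc[0]*ex+cc[1]*ey).round(1))
E
python3 b2.py
```

```text
wall 1 174 [74.7 80.4 86.3]Traceback (most recent call last):
  File "b2.py", line 9, in <module>
    g=v[box&(z>55)&(z<68)&(s*v>60)&(abs(u)<85)];print('wall',s,len(g),np.percentile(g,[3,50,97]).round(1))
                                                                      ~~~~~~~~~~~~~^^^^^^^^^^^^^
    return _quantile_unchecked(
        a, q, axis, out, overwrite_input, method, keepdims, weights)
    return _ureduce(a,
                    func=_quantile_ureduce_func,
    ...<5 lines>...
                    overwrite_input=overwrite_input,
                    method=method)
    r = func(a, **kwargs)
    result = _quantile(arr,
                       quantiles=q,
    ...<2 lines>...
                       out=out,
                       weights=wgt)
    slices_having_nans = np.isnan(arr[-1, ...])
                                  ~~~^^^^^^^^^
IndexError: index -1 is out of bounds for axis 0 with size 0
```

```bash
sed -i "s/len(g),np.percentile(g,\[3,50,97\]).round(1))$/len(g),np.percentile(g,[3,50,97]).round(1) if len(g) else '')/" b2.py; python3 b2.py
```

```text
wall 1 173 [74.7 80.3 86.1]
wall -1 0 
far 106 [ 95.1  98.9 103.5]
pumice 166 box uv [49.8 34.4] median [49.7 34.5] ext [64.6 30.7] rect [32. 69.] 87.9 z 38.5 world [654.7 253.2]
brush 206 box uv [ 50.5 -33.8] median [ 49.8 -33.6] ext [80.9 30.8] rect [32. 83.] 88.0 z 38.0 world [658.5 185.1]
soap 197 box uv [-49.2  29.4] median [-48.4  28.2] ext [83.  32.2] rect [60. 86.] 88.6 z 37.5 world [556.  243.8]
cork 168 box uv [-60.4 -33.5] median [-61.1 -36.9] ext [64. 41.] rect [40. 71.] 74.6 z 38.8 world [547.7 180.4]
```

```bash
sed -i "s/(abs(u)<93)/(u<95)\&(u>-86)/" b2.py; python3 -c "
from h import *
plan([((658.5,185.2,120),92.6,0.13,2),((658.5,185.2,19.5),None,0.13,2)])"
```

```text
0.13 0.678 0.596 0.41 0 0 0.0753 x 4
0.13 0.874 0.221 0.41 0 0 0.0754 x 4
0.13 0.88 -0.202 0.411 0 0 0.0753 x 6
  -> [658.5 185.3 120. ] [ 3.141 -0.     0.045]
0.13 0 0 0.628 0 0 0 x 2
0.13 0 0.001 0.628 0 0 0 x 4
  -> [658.5 185.2  19.5] [ 3.141 -0.     0.045]
```

>>> step_arm(series="0.13 0.678 0.596 0.41 0 0 0.075;0.13 0.678 0.596 0.41 0 0 0.075;0.13 0.678 0.596 0.41 0 0 0.075;0.13 0.678 0.596 0.41 0 0 0.075")

```text
time: 18.8
tool_pos: [552.4, 88.0, 184.8]
tcp_rot: [-3.14, 0.001, 0.993]
contact_force: [-0.5, -0.5, 0.5]
grip_width: 64.2
finger_force: 0.0
```

>>> step_arm(series="0.13 0.874 0.221 0.41 0 0 0.0755;0.13 0.874 0.221 0.41 0 0 0.0755;0.13 0.874 0.221 0.41 0 0 0.0755;0.13 0.874 0.221 0.41 0 0 0.0755")

```text
time: 19.2
tool_pos: [605.2, 136.5, 152.4]
tcp_rot: [-3.141, 0.001, 0.521]
contact_force: [-0.5, 0.2, -0.1]
grip_width: 40.2
finger_force: 0.0
```

>>> step_arm(series="0.13 0.88 -0.202 0.411 0 0 0.0755;0.13 0.88 -0.202 0.411 0 0 0.0755;0.13 0.88 -0.202 0.411 0 0 0.0755;0.13 0.88 -0.202 0.411 0 0 0.0755;0.13 0.88 -0.202 0.411 0 0 0.0755;0.13 0.88 -0.202 0.411 0 0 0.0755")

```text
time: 19.8
tool_pos: [658.4, 184.7, 121.1]
tcp_rot: [3.142, -0.001, 0.049]
contact_force: [0.6, -0.1, 0.2]
grip_width: 39.8
finger_force: 0.0
```

```bash
python3 -c "
from h import *
st();plan([((658.5,185.2,19.5),92.6,0.13,2)])"; python3 b2.py
```

```text
t 19.8 pos [658.4 184.7 121.1] rot [ 3.142e+00 -1.000e-03  4.900e-02] F [ 0.6 -0.1  0.2] w 39.8 ff 0.0
0.13 0 -0.003 0.635 0 -0.0001 0.0003 x 2
0.13 0 -0.004 0.635 0 -0.0001 0.0003 x 4
  -> [658.5 185.2  19.5] [3.142 0.    0.045]
wall 1 19 [82.5 84.8 86.5]
wall -1 111 [-87.2 -83.2 -76.3]
far 0 
pumice few 0
brush few 0
soap few 0
cork few 0
```

>>> step_arm(series="0.13 0 -0.003 0.635 0 0 0.0005;0.13 0 -0.003 0.635 0 0 0.0005")

```text
time: 20.25
tool_pos: [654.3, 184.8, 63.3]
tcp_rot: [3.14, 0.012, 0.043]
contact_force: [-1.8, -0.4, -2.1]
grip_width: 40.0
finger_force: 0.0
```

>>> step_arm(series="0.13 0 0 0.2 0 0 0;0.13 0 0 0.4 0 0 0;0.13 0 0 0.6 0 0 0;0.13 0 0 0.635 0 0 0;0.13 0 0 0.635 0 0 0")

```text
time: 20.75
tool_pos: [658.1, 185.5, 17.9]
tcp_rot: [3.141, 0.001, 0.042]
contact_force: [0.8, -0.4, -0.4]
grip_width: 40.1
finger_force: 0.0
```

>>> step_arm(series="1 0 0 0 0 0 0;1 0 0 0 0 0 0;1 0 0 0 0 0 0;1 0 0 0 0 0 0;1 0 0 0 0 0 0;1 0 0 0 0 0 0")

```text
time: 21.35
tool_pos: [659.0, 185.6, 19.2]
tcp_rot: [-3.142, -0.002, 0.042]
contact_force: [0.0, -0.9, 6.6]
grip_width: 31.8
finger_force: 30.0
```

```bash
python3 -c "
from h import *
plan([((659,185.6,150),None,1,0),((575.2,-120.5,145),83.8,1,3),((575.2,-120.5,68.7),83.8,1,2)])"
```

```text
1 0.001 0 -0.817 0 0 0 x 2
1 0.002 0 -0.817 0 0 0 x 2
  -> [659.  185.6 150. ] [-3.142e+00 -2.000e-03  4.200e-02]
1 -0.302 0.945 0.015 0 -0.0001 0.006 x 2
1 -0.266 0.955 0.015 0 -0.0001 0.006 x 2
1 -0.23 0.965 0.015 0 0 0.006 x 2
1 -0.194 0.973 0.016 0 -0.0001 0.0059 x 5
  -> [ 575.2 -120.5  145. ] [-3.141  0.    -0.108]
1 0.001 0 0.953 0 0 0 x 4
  -> [ 575.2 -120.5   68.7] [-3.141  0.    -0.108]
```

>>> step_arm(series="1 0 0 -0.3 0 0 0;1 0 0 -0.8 0 0 0;1 0 0 -0.8 0 0 0")

```text
time: 21.65
tool_pos: [661.2, 186.2, 87.8]
tcp_rot: [-3.14, -0.009, 0.042]
contact_force: [1.6, 0.0, -0.3]
grip_width: 31.7
finger_force: 30.0
```

>>> step_arm(series="1 0 0 -0.5 0 0 0;1 0 0 -0.83 0 0 0;1 0 0 -0.83 0 0 0")

```text
time: 21.95
tool_pos: [660.3, 186.0, 152.7]
tcp_rot: [-3.141, -0.007, 0.042]
contact_force: [0.8, 0.2, -1.4]
grip_width: 31.9
finger_force: 30.0
```

>>> step_arm(series="1 -0.151 0.473 0.01 0 0 0.003;1 -0.302 0.945 0.015 0 0 0.006;1 -0.302 0.945 0.015 0 0 0.006")

```text
time: 22.25
tool_pos: [635.6, 104.8, 145.6]
tcp_rot: [3.14, 0.005, 0.0]
contact_force: [0.2, 0.1, -1.0]
grip_width: 32.0
finger_force: 30.0
```

>>> step_arm(series="1 -0.133 0.478 0.01 0 0 0.003;1 -0.266 0.955 0.015 0 0 0.006;1 -0.266 0.955 0.015 0 0 0.006")

```text
time: 22.55
tool_pos: [615.0, 28.9, 144.7]
tcp_rot: [3.14, 0.003, -0.037]
contact_force: [-0.3, -0.4, -1.4]
grip_width: 32.1
finger_force: 30.0
```

>>> step_arm(series="1 -0.115 0.483 0.01 0 0 0.003;1 -0.23 0.965 0.015 0 0 0.006;1 -0.23 0.965 0.015 0 0 0.006")

```text
time: 22.85
tool_pos: [594.4, -47.1, 143.9]
tcp_rot: [3.141, 0.002, -0.075]
contact_force: [0.0, 0.4, -1.3]
grip_width: 31.6
finger_force: 30.0
```

>>> step_arm(series="1 -0.1 0.486 0.01 0 0 0.003;1 -0.194 0.973 0.015 0 0 0.006;1 -0.194 0.973 0.015 0 0 0.006;1 -0.194 0.973 0.015 0 0 0.006;1 -0.194 0.973 0.015 0 0 0.006")

```text
time: 23.35
tool_pos: [574.9, -119.0, 143.4]
tcp_rot: [-3.141, 0.001, -0.107]
contact_force: [-0.3, 1.2, -1.3]
grip_width: 31.5
finger_force: 30.0
```

```bash
python3 c.py br; python3 b2.py; python3 -c "
from h import *
st();plan([((575.2,-120.5,68.7),83.8,1,2)])"
```

```text
t 23.4 pos [ 574.9 -118.9  143.6] rot [-3.141e+00  1.000e-03 -1.070e-01] F [ 0.4  0.4 -0.7] w 32.3 ff 30.0
wall 1 172 [74.8 80.4 86.6]
wall -1 165 [-87.1 -81.4 -75.5]
far 109 [ 95.3  98.8 104. ]
pumice 167 box uv [49.9 34.5] median [48.7 34.6] ext [64.4 31.1] rect [36. 82.] 81.7 z 37.9 world [654.8 253.3]
brush few 0
soap 184 box uv [-43.7  29.2] median [-44.6  28.5] ext [71.7 30.7] rect [73. 32.] 1.5 z 37.2 world [561.6 243.7]
cork 145 box uv [-56.  -38.5] median [-55.3 -38. ] ext [54.6 31.3] rect [56. 32.] 1.4 z 38.2 world [552.4 175.6]
t 23.65 pos [ 574.7 -119.8  144. ] rot [ 3.142 -0.    -0.108] F [-0.1  0.3 -0.6] w 31.7 ff 30.0
1 0.007 0.008 0.941 0 0 0.0001 x 4
  -> [ 575.2 -120.5   68.7] [ 3.142 -0.    -0.108]
```

View pics/brc.png

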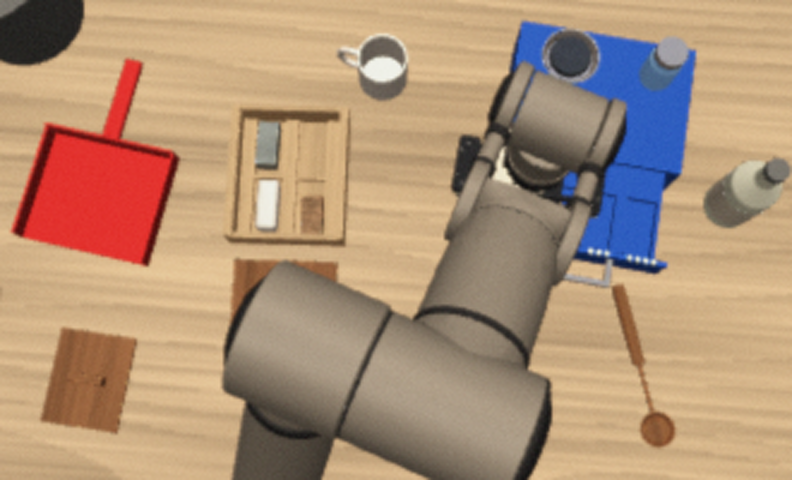

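>>> step_arm(series="1 0.007 0.008 0.4 0 0 0;1 0.007 0.008 0.75 0 0 0;1 0.007 0.008 0.9 0 0 0;1 0.007 0.008 0.935 0 0 0;1 0.007 0.008 0.941 0 0 0;1 0.007 0.008 0.941 0 0 0")

```text
time: 24.25
tool_pos: [575.8, -121.4, 69.8]
tcp_rot: [3.141, -0.002, -0.108]
contact_force: [0.3, -0.4, -1.7]
grip_width: 31.7
finger_force: 30.0
```

>>> step_arm(series="0.13 0 0 0 0 0 0;0.13 0 0 0 0 0 0;0.13 0 0 0 0 0 0;0.13 0 0 0 0 0 0")

```text
time: 24.65
tool_pos: [575.2, -121.3, 69.0]
tcp_rot: [3.141, -0.001, -0.109]
contact_force: [-0.5, -0.8, -0.1]
grip_width: 39.8
finger_force: 0.0
```

>>> step_arm(series="0.13 0 0 -0.4 0 0 0;0.13 0 0 -1 0 0 0;0.13 0 0 -1 0 0 0;0.13 0 0 -1 0 0 0")

```text
time: 25.05
tool_pos: [575.7, -121.4, 150.1]
tcp_rot: [3.141, -0.003, -0.109]
contact_force: [-0.7, 0.5, -0.1]
grip_width: 40.0
finger_force: 0.0
```

```bash
python3 -c "
from h import *
st();plan([((590,60,150),87,0.13,0),((561.6,243.2,110),92.6,0.13,2),((561.6,243.2,19.5),92.6,0.13,2)])"
```

```text
t 25.05 pos [ 575.7 -121.4  150.1] rot [ 3.141e+00 -3.000e-03 -1.090e-01] F [-0.7  0.5 -0.1] w 40.0 ff 0.0
0.13 -0.023 -0.758 0 0 -0.0002 -0.003 x 2
0.13 -0.008 -0.758 -0.001 0.0001 -0.0001 -0.003 x 2
0.13 0.006 -0.758 0 0 -0.0002 -0.003 x 2
  -> [590.  60. 150.] [ 3.141  0.    -0.052]
0.13 -0.158 -0.756 0.167 0 0 -0.0052 x 2
0.13 -0.133 -0.761 0.166 0 0 -0.0052 x 2
0.13 -0.108 -0.765 0.167 0 0 -0.0051 x 4
  -> [561.6 243.2 110. ] [3.141 0.    0.045]
0.13 0 0 0.566 0 0 0 x 2
0.13 0.001 -0.001 0.565 0 0 0 x 4
  -> [561.6 243.2  19.5] [3.141 0.    0.045]
```

>>> step_arm(series="0.13 -0.023 -0.758 0 0 0 -0.003;0.13 -0.023 -0.758 0 0 0 -0.003")

```text
time: 25.25
tool_pos: [578.7, -57.4, 147.2]
tcp_rot: [-3.14, 0.003, -0.088]
contact_force: [0.3, -0.6, -0.8]
grip_width: 39.8
finger_force: 0.0
```

>>> step_arm(series="0.13 -0.008 -0.758 0 0 0 -0.003;0.13 -0.008 -0.758 0 0 0 -0.003")

```text
time: 25.45
tool_pos: [583.7, 3.6, 147.3]
tcp_rot: [-3.14, 0.003, -0.068]
contact_force: [-0.1, -0.3, 0.1]
grip_width: 40.1
finger_force: 0.0
```

>>> step_arm(series="0.13 0.006 -0.758 0 0 0 -0.003;0.13 0.006 -0.758 0 0 0 -0.003")

```text
time: 25.65
tool_pos: [588.6, 63.8, 147.5]
tcp_rot: [-3.141, 0.002, -0.049]
contact_force: [0.6, -0.2, -0.7]
grip_width: 40.0
finger_force: 0.0
```

```bash
python3 b2.py|tail -4; python3 -c "
from d import *
p,W=med('top',3)
a=np.radians(-6.2);U=(W[...,:2]-[640,-214])@np.array([[np.cos(a),-np.sin(a)],[np.sin(a),np.cos(a)]]);z=W[...,2]
m=(z>76)&(z<98)&(U[...,0]>-118)&(U[...,0]<-20)&(abs(U[...,1])<120)
q=U[m];print('in drawer',m.sum(),np.percentile(q,[3,97],axis=0).round(1),np.median(z[m]))
st()"
```

```text
pumice 170 box uv [54.5 34.4] median [50.8 34.3] ext [73.7 31.4] rect [39. 78.] 89.3 z 38.3 world [659.4 253.4]
brush few 1
soap 183 box uv [-43.7  29.1] median [-44.8  28.6] ext [71.4 30.5] rect [73. 32.] 1.3 z 37.3 world [561.5 243.7]
cork few 24
in drawer 224 [[-113.4   72.8]
 [ -35.6  103. ]] 86.90265613613329
t 26.05 pos [589.3  58.8 148.6] rot [ 3.141  0.    -0.054] F [ 0.2 -0.   0.8] w 39.9 ff 0.0
```

>>> step_arm(series="0.13 -0.158 -0.756 0.167 0 0 -0.0052;0.13 -0.158 -0.756 0.167 0 0 -0.0052")

```text
time: 26.25
tool_pos: [578.8, 122.9, 134.5]
tcp_rot: [-3.141, 0.002, -0.019]
contact_force: [0.0, 0.1, -0.9]
grip_width: 39.7
finger_force: 0.0
```

>>> step_arm(series="0.13 -0.133 -0.761 0.166 0 0 -0.0052;0.13 -0.133 -0.761 0.166 0 0 -0.0052")

```text
time: 26.45
tool_pos: [569.2, 184.9, 121.1]
tcp_rot: [-3.141, 0.002, 0.016]
contact_force: [0.2, 0.3, -0.0]
grip_width: 39.6
finger_force: 0.0
```

>>> step_arm(series="0.13 -0.108 -0.765 0.167 0 0 -0.0052;0.13 -0.108 -0.765 0.167 0 0 -0.0052;0.13 -0.108 -0.765 0.167 0 0 -0.0052;0.13 -0.108 -0.765 0.167 0 0 -0.0052;0.13 -0.108 -0.765 0.167 0 0 -0.0052")

```text
time: 26.95
tool_pos: [561.7, 241.7, 109.1]
tcp_rot: [3.141, -0.001, 0.044]
contact_force: [0.3, -0.1, 0.2]
grip_width: 39.9
finger_force: 0.0
```

```bash
python3 -c "
from h import *
st();plan([((561.6,243.4,19.5),92.6,0.13,2)])"
```

```text
t 26.95 pos [561.7 241.7 109.1] rot [ 3.141e+00 -1.000e-03  4.400e-02] F [ 0.3 -0.1  0.2] w 39.9 ff 0.0
0.13 -0.001 -0.011 0.56 0 -0.0001 -0.0001 x 2
0.13 0 -0.01 0.561 0.0001 0 -0.0001 x 4
  -> [561.6 243.4  19.5] [-3.141 -0.     0.045]
```

>>> step_arm(series="0.13 -0.001 -0.02 0.3 0 0 0;0.13 -0.001 -0.02 0.6 0 0 0;0.13 -0.001 -0.02 0.8 0 0 0;0.13 -0.001 -0.02 0.8 0 0 0")

```text
time: 27.35
tool_pos: [559.9, 243.0, 42.7]
tcp_rot: [3.14, 0.004, 0.044]
contact_force: [-0.3, -0.2, -0.4]
grip_width: 39.8
finger_force: 0.0
```

>>> step_arm(series="0.13 0 0 0.2 0 0 0;0.13 0 0 0.32 0 0 0;0.13 0 0 0.32 0 0 0")

```text
time: 27.65
tool_pos: [560.5, 244.1, 18.6]
tcp_rot: [3.141, 0.002, 0.045]
contact_force: [0.3, 0.5, -0.5]
grip_width: 39.7
finger_force: 0.0
```

>>> step_arm(series="1 0 0 0 0 0 0;1 0 0 0 0 0 0;1 0 0 0 0 0 0;1 0 0 0 0 0 0;1 0 0 0 0 0 0;1 0 0 0 0 0 0")

```text
time: 28.25
tool_pos: [561.4, 244.9, 19.9]
tcp_rot: [3.142, -0.001, 0.046]
contact_force: [0.5, -2.2, 6.4]
grip_width: 31.8
finger_force: 30.0
```

```bash
python3 -c "
from h import *
o=st();x,y,z=o['tool_pos']
plan([((x,y,150),None,1,0),((568.8,-180.1,145),83.8,1,3),((568.8,-180.1,z+49.5),83.8,1,2)])"
```

```text
t 28.25 pos [561.4 244.9  19.9] rot [ 3.142e+00 -1.000e-03  4.600e-02] F [ 0.5 -2.2  6.4] w 31.8 ff 30.0
1 0.001 0 -0.813 0 0 0 x 2
1 0.001 0 -0.813 0 0 0 x 2
  -> [561.3 244.9 150. ] [ 3.142e+00 -1.000e-03  4.600e-02]
1 -0.025 0.885 0.01 0 0 0.0041 x 2
1 -0.002 0.886 0.01 0 0 0.0041 x 2
1 0.02 0.885 0.011 0 -0.0001 0.0041 x 2
1 0.043 0.885 0.01 0 0 0.0041 x 2
1 0.066 0.883 0.011 0 -0.0001 0.0041 x 2
1 0.089 0.881 0.01 0 0 0.004 x 5
  -> [ 568.8 -180.1  145. ] [-3.141 -0.    -0.108]
1 0 0 0.945 0 0 0 x 4
  -> [ 568.8 -180.1   69.4] [-3.141 -0.    -0.108]
```

>>> step_arm(series="1 0 0 -0.3 0 0 0;1 0 0 -0.8 0 0 0;1 0 0 -0.81 0 0 0")

```text
time: 28.55
tool_pos: [563.6, 246.1, 88.7]
tcp_rot: [-3.139, -0.008, 0.046]
contact_force: [0.2, -0.1, -0.9]
grip_width: 31.7
finger_force: 30.0
```

>>> step_arm(series="1 0 0 -0.5 0 0 0;1 0 0 -0.81 0 0 0;1 0 0 -0.81 0 0 0")

```text
time: 28.85
tool_pos: [562.5, 245.8, 151.8]
tcp_rot: [-3.14, -0.006, 0.046]
contact_force: [0.7, 0.0, -1.6]
grip_width: 31.9
finger_force: 30.0
```

>>> step_arm(series="1 -0.012 0.45 0.01 0 0 0.002;1 -0.025 0.885 0.01 0 0 0.0041;1 -0.025 0.885 0.01 0 0 0.0041")

```text
time: 29.15
tool_pos: [561.2, 170.6, 145.7]
tcp_rot: [3.14, 0.004, 0.017]
contact_force: [-0.0, -0.3, -1.1]
grip_width: 31.8
finger_force: 30.0
```

>>> step_arm(series="1 0 0.45 0.01 0 0 0.002;1 -0.002 0.886 0.01 0 0 0.0041;1 -0.002 0.886 0.01 0 0 0.0041")

```text
time: 29.45
tool_pos: [562.7, 100.2, 145.2]
tcp_rot: [3.14, 0.003, -0.009]
contact_force: [0.1, 0.4, -1.3]
grip_width: 31.6
finger_force: 30.0
```

>>> step_arm(series="1 0.01 0.45 0.01 0 0 0.002;1 0.02 0.885 0.01 0 0 0.0041;1 0.02 0.885 0.01 0 0 0.0041")

```text
time: 29.75
tool_pos: [564.2, 30.0, 144.8]
tcp_rot: [3.141, 0.002, -0.035]
contact_force: [-0.0, -0.1, -0.8]
grip_width: 31.4
finger_force: 30.0
```

>>> step_arm(series="1 0.02 0.45 0.01 0 0 0.002;1 0.043 0.885 0.01 0 0 0.0041;1 0.043 0.885 0.01 0 0 0.0041")

```text
time: 30.05
tool_pos: [565.8, -40.4, 144.4]
tcp_rot: [3.141, 0.001, -0.06]
contact_force: [-0.2, 0.8, -0.9]
grip_width: 31.6
finger_force: 30.0
```

>>> step_arm(series="1 0.033 0.45 0.01 0 0 0.002;1 0.066 0.883 0.01 0 0 0.0041;1 0.066 0.883 0.01 0 0 0.0041")

```text
time: 30.35
tool_pos: [567.2, -111.1, 143.7]
tcp_rot: [3.141, 0.001, -0.086]
contact_force: [-0.2, 0.2, -1.5]
grip_width: 31.7
finger_force: 30.0
```

>>> step_arm(series="1 0.045 0.45 0.01 0 0 0.002;1 0.089 0.881 0.01 0 0 0.0041;1 0.089 0.881 0.01 0 0 0.0041;1 0.089 0.881 0.01 0 0 0.0041;1 0.089 0.881 0.01 0 0 0.0041")

```text
time: 30.85
tool_pos: [568.3, -178.0, 143.4]
tcp_rot: [-3.141, 0.001, -0.107]
contact_force: [0.2, 0.6, -1.0]
grip_width: 31.9
finger_force: 30.0
```

```bash
python3 b2.py|tail -4; python3 -c "
from h import *
st();plan([((568.8,-180.1,69.4),83.8,1,2)])
p=cap('scene','so');cv2.imwrite('pics/soc.png',cv2.resize(p['frame'][130:370,130:400,::-1],None,fx=2.4,fy=2.4,interpolation=cv2.INTER_CUBIC))"
```

```text
pumice 167 box uv [50.  34.4] median [48.2 34.3] ext [64.2 31. ] rect [32. 69.] 88.7 z 38.3 world [654.9 253.2]
brush few 1
soap few 0
cork 146 box uv [-56.4 -38.5] median [-57.  -38.1] ext [54.9 31.4] rect [32. 59.] 89.3 z 38.0 world [551.9 175.5]
t 31.1 pos [ 568.4 -179.1  144. ] rot [-3.142 -0.    -0.107] F [ 0.4  0.2 -1.4] w 32.0 ff 30.0
1 0.006 0.012 0.932 0 0 0.0001 x 4
  -> [ 568.8 -180.1   69.4] [-3.142 -0.    -0.108]
```

View pics/soc.png

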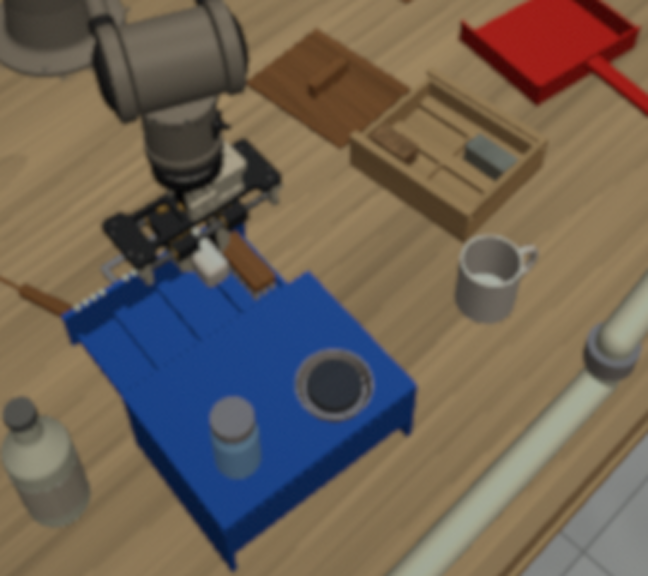

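>>> step_arm(series="1 0.006 0.01 0.4 0 0 0;1 0.006 0.01 0.75 0 0 0;1 0.006 0.01 0.89 0 0 0;1 0.006 0.01 0.925 0 0 0;1 0.006 0.01 0.932 0 0 0;1 0.006 0.01 0.932 0 0 0")

```text
time: 31.75
tool_pos: [569.4, -181.2, 70.5]
tcp_rot: [3.141, -0.002, -0.109]
contact_force: [0.0, -0.3, -1.4]
grip_width: 31.7
finger_force: 30.0
```

>>> step_arm(series="0.13 0 0 0 0 0 0;0.13 0 0 0 0 0 0;0.13 0 0 0 0 0 0;0.13 0 0 0 0 0 0")

```text
time: 32.15
tool_pos: [568.8, -181.0, 69.7]
tcp_rot: [3.141, -0.001, -0.109]
contact_force: [0.6, -0.2, 0.1]
grip_width: 39.9
finger_force: 0.0
```

>>> step_arm(series="0.13 0 0 -0.4 0 0 0;0.13 0 0 -1 0 0 0;0.13 0 0 -1 0 0 0;0.13 0 0 -1 0 0 0")

```text
time: 32.55
tool_pos: [569.3, -181.2, 150.7]
tcp_rot: [3.141, -0.003, -0.109]
contact_force: [-0.4, 0.8, -1.3]
grip_width: 40.0
finger_force: 0.0
```

```bash
python3 -c "
from h import *
st();plan([((600,60,150),87,0.15,0),((654.9,252.4,110),92.6,0.15,2)])"
```

```text
t 32.55 pos [ 569.3 -181.2  150.7] rot [ 3.141e+00 -3.000e-03 -1.090e-01] F [-0.4  0.8 -1.3] w 40.0 ff 0.0
0.15 0.014 -0.76 0.001 0 -0.0001 -0.0022 x 2
0.15 0.024 -0.759 0.002 0.0001 -0.0001 -0.0022 x 2
0.15 0.035 -0.759 0.002 0 -0.0001 -0.0023 x 2
0.15 0.046 -0.758 0.002 0.0001 -0.0002 -0.0022 x 2
  -> [600.  60. 150.] [-3.142  0.    -0.053]
0.15 0.186 -0.813 0.167 0 0 -0.0052 x 2
0.15 0.213 -0.806 0.166 0 0 -0.0052 x 2
0.15 0.239 -0.799 0.167 0 0 -0.0052 x 4
  -> [654.9 252.4 110. ] [-3.141  0.     0.045]
```

>>> step_arm(series="0.15 0.014 -0.76 0 0 0 -0.0022;0.15 0.014 -0.76 0 0 0 -0.0022")

```text
time: 32.75
tool_pos: [575.5, -117.1, 147.8]
tcp_rot: [-3.139, 0.003, -0.093]
contact_force: [-0.3, -0.0, -0.5]
grip_width: 38.6
finger_force: 0.0
```

>>> step_arm(series="0.15 0.024 -0.76 0 0 0 -0.0022;0.15 0.024 -0.76 0 0 0 -0.0022")

```text
time: 32.95
tool_pos: [583.4, -56.2, 147.9]
tcp_rot: [-3.14, 0.003, -0.078]
contact_force: [0.2, -0.1, 0.8]
grip_width: 38.9
finger_force: 0.0
```

>>> step_arm(series="0.15 0.035 -0.76 0 0 0 -0.0022;0.15 0.035 -0.76 0 0 0 -0.0022")

```text
time: 33.15
tool_pos: [591.2, 3.9, 148.1]
tcp_rot: [-3.14, 0.002, -0.064]
contact_force: [0.2, -0.3, -0.1]
grip_width: 39.1
finger_force: 0.0
```

>>> step_arm(series="0.15 0.046 -0.76 0 0 0 -0.0022;0.15 0.046 -0.76 0 0 0 -0.0022;0.15 0.046 -0.76 0 0 0 -0.0022")

```text
time: 33.45
tool_pos: [599.1, 61.9, 148.4]
tcp_rot: [3.141, 0.002, -0.05]
contact_force: [-0.2, -0.8, -0.6]
grip_width: 39.1
finger_force: 0.0
```

```bash
cat > dr.py <<'E'
from d import *
p,W=med('top',3)
a=np.radians(-6.2);U=(W[...,:2]-[640,-214])@np.array([[np.cos(a),-np.sin(a)],[np.sin(a),np.cos(a)]]);z=W[...,2]
for i,c in enumerate((86,26,-34,-94)):
    m=(z>76)&(z<98)&(U[...,0]>-118)&(U[...,0]<-20)&(abs(U[...,1]-c)<30)
    q=U[m];print('pocket',i+1,m.sum(),(np.percentile(q,[3,97],axis=0).round(1).tolist(),np.median(z[m]),p['frame'][m].mean(0).round()) if m.sum()>20 else '')
E
python3 b2.py|tail -4; python3 dr.py;python3 -c "
from h import *
st();plan([((654.9,252.4,110),92.6,0.15,2),((654.9,252.4,19.5),92.6,0.15,2)])"
```

```text
pumice 172 box uv [51.5 34.6] median [50.7 34.8] ext [67.7 31.5] rect [84. 42.] 9.6 z 38.0 world [656.4 253.5]
brush few 2
soap few 0
cork 45 box uv [-56.2 -27.3] median [-58.6 -26.7] ext [54.8  9.3] rect [56. 11.] 6.8 z 38.8 world [551.6 186.8]
pocket 1 225 ([[-113.3, 72.7], [-35.2, 103.3]], np.float64(86.74937732807207), array([146.,  99.,  73.]))
pocket 2 200 ([[-108.7, 13.3], [-39.3, 43.0]], np.float64(86.52973571384817), array([219., 216., 207.]))
pocket 3 0 
pocket 4 0 
t 33.85 pos [599.5  59.5 149.3] rot [ 3.141  0.    -0.055] F [-0.   0.6  0.5] w 39.1 ff 0.0
0.15 0.187 -0.815 0.164 0 0 -0.0053 x 2
0.15 0.213 -0.809 0.164 0 0 -0.0053 x 2
0.15 0.241 -0.801 0.163 0 0 -0.0053 x 4
  -> [654.9 252.4 110. ] [3.141 0.    0.045]
0.15 0 0 0.566 0 0 0 x 2
0.15 0 0 0.566 0 0 0 x 4
  -> [654.9 252.4  19.5] [3.141 0.    0.045]
```

Brush and soap sit in their pockets; on to the pumice.

>>> step_arm(series="0.15 0.187 -0.815 0.164 0 0 -0.0053;0.15 0.187 -0.815 0.164 0 0 -0.0053")

```text
time: 34.05
tool_pos: [618.3, 126.8, 135.7]
tcp_rot: [-3.141, 0.0, -0.019]
contact_force: [-0.4, 1.0, 0.1]
grip_width: 39.3
finger_force: 0.0
```

>>> step_arm(series="0.15 0.213 -0.809 0.164 0 0 -0.0053;0.15 0.213 -0.809 0.164 0 0 -0.0053")

```text
time: 34.25
tool_pos: [636.3, 192.4, 122.1]
tcp_rot: [-3.141, 0.001, 0.016]
contact_force: [0.9, 2.0, 0.2]
grip_width: 38.7
finger_force: 0.0
```

>>> step_arm(series="0.15 0.241 -0.801 0.163 0 0 -0.0053;0.15 0.241 -0.801 0.163 0 0 -0.0053;0.15 0.241 -0.801 0.163 0 0 -0.0053;0.15 0.241 -0.801 0.163 0 0 -0.0053;0.15 0.241 -0.801 0.163 0 0 -0.0053;0.15 0.241 -0.801 0.163 0 0 -0.0053")

```text
time: 34.85
tool_pos: [654.9, 252.1, 110.7]
tcp_rot: [3.141, -0.001, 0.045]
contact_force: [-0.3, -0.0, 0.2]
grip_width: 39.4
finger_force: 0.0
```

>>> step_arm(series="0.15 0 0 0.3 0 0 0;0.15 0 0 0.6 0 0 0;0.15 0 0 0.8 0 0 0;0.15 0 0 0.8 0 0 0;0.15 0 0 0.8 0 0 0")

```text
time: 35.35
tool_pos: [655.1, 253.2, 46.6]
tcp_rot: [3.142, -0.001, 0.046]
contact_force: [0.1, -0.4, 0.8]
grip_width: 38.9
finger_force: 0.0
```

```bash
python3 -c "
from h import *
st();plan([((654.9,252.6,19.5),92.6,0.15,2)])"
```

```text
t 35.35 pos [655.1 253.2  46.6] rot [ 3.142e+00 -1.000e-03  4.600e-02] F [ 0.1 -0.4  0.8] w 38.9 ff 0.0
0.15 -0.003 0.008 0.339 0 -0.0001 0.0001 x 3
  -> [654.9 252.6  19.5] [3.142 0.    0.045]
```

>>> step_arm(series="0.15 -0.003 0.008 0.15 0 0 0;0.15 -0.003 0.008 0.3 0 0 0;0.15 -0.003 0.008 0.335 0 0 0;0.15 -0.003 0.008 0.335 0 0 0")

```text
time: 35.75
tool_pos: [653.9, 252.8, 18.2]
tcp_rot: [3.141, 0.002, 0.047]
contact_force: [0.1, 0.5, 0.0]
grip_width: 39.1
finger_force: 0.0
```

>>> step_arm(series="1 0 0 0 0 0 0;1 0 0 0 0 0 0;1 0 0 0 0 0 0;1 0 0 0 0 0 0;1 0 0 0 0 0 0;1 0 0 0 0 0 0")

```text
time: 36.35
tool_pos: [654.6, 252.9, 19.5]
tcp_rot: [-3.142, -0.001, 0.047]
contact_force: [0.7, -0.7, 1.8]
grip_width: 31.8
finger_force: 30.0
```

```bash
python3 -c "
from h import *
o=st();x,y,z=o['tool_pos']
plan([((x,y,150),None,1,0),((562.3,-239.8,145),83.8,1,3),((562.3,-239.8,z+49.5),83.8,1,2)])"
```

```text
t 36.35 pos [654.6 252.9  19.5] rot [-3.142e+00 -1.000e-03  4.700e-02] F [ 0.7 -0.7  1.8] w 31.8 ff 30.0
1 0 0 -0.815 0 0 0 x 2
1 0.001 0 -0.816 0 0 0 x 2
  -> [654.6 252.9 150. ] [-3.142e+00 -1.000e-03  4.700e-02]
1 -0.206 0.871 0.009 0 0 0.0035 x 2
1 -0.186 0.876 0.009 0 0 0.0035 x 2
1 -0.167 0.879 0.009 0 0 0.0035 x 2
1 -0.148 0.883 0.009 0 0 0.0035 x 2
1 -0.128 0.886 0.009 0 0 0.0035 x 2
1 -0.109 0.889 0.008 0 0 0.0036 x 2
1 -0.089 0.891 0.009 0 -0.0001 0.0035 x 5
  -> [ 562.3 -239.8  145. ] [-3.141  0.    -0.108]
1 0 0 0.949 0 0 0 x 4
  -> [ 562.3 -239.8   69.1] [-3.141  0.    -0.108]
```

>>> step_arm(series="1 0 0 -0.3 0 0 0;1 0 0 -0.8 0 0 0;1 0 0 -0.82 0 0 0")

```text
time: 36.65
tool_pos: [657.6, 253.8, 90.9]
tcp_rot: [-3.14, -0.01, 0.047]
contact_force: [0.6, -0.1, 0.4]
grip_width: 32.1
finger_force: 30.0
```

>>> step_arm(series="1 0 0 -0.5 0 0 0;1 0 0 -0.81 0 0 0;1 0 0 -0.81 0 0 0")

```text
time: 36.95
tool_pos: [656.5, 253.5, 154.2]
tcp_rot: [-3.14, -0.008, 0.047]
contact_force: [0.1, 0.6, -1.1]
grip_width: 31.7
finger_force: 30.0
```

>>> step_arm(series="1 -0.1 0.44 0.01 0 0 0.002;1 -0.206 0.871 0.01 0 0 0.0035;1 -0.206 0.871 0.01 0 0 0.0035")

```text
time: 37.25
tool_pos: [640.1, 178.4, 147.1]
tcp_rot: [3.139, 0.003, 0.021]
contact_force: [-0.4, -0.1, -0.8]
grip_width: 31.7
finger_force: 30.0
```

>>> step_arm(series="1 -0.09 0.44 0.01 0 0 0.002;1 -0.186 0.876 0.01 0 0 0.0035;1 -0.186 0.876 0.01 0 0 0.0035")

```text
time: 37.55
tool_pos: [627.1, 108.5, 146.7]
tcp_rot: [3.14, 0.003, -0.001]
contact_force: [-1.1, 0.0, -1.0]
grip_width: 31.9
finger_force: 30.0
```

>>> step_arm(series="1 -0.08 0.44 0.01 0 0 0.002;1 -0.167 0.879 0.01 0 0 0.0035;1 -0.167 0.879 0.01 0 0 0.0035")

```text
time: 37.85
tool_pos: [614.2, 38.8, 146.1]
tcp_rot: [3.141, 0.002, -0.023]
contact_force: [-0.3, -0.7, -1.5]
grip_width: 31.9
finger_force: 30.0
```

>>> step_arm(series="1 -0.07 0.44 0.01 0 0 0.002;1 -0.148 0.883 0.01 0 0 0.0035;1 -0.148 0.883 0.01 0 0 0.0035")

```text
time: 38.15
tool_pos: [601.2, -31.2, 145.5]
tcp_rot: [3.141, 0.001, -0.045]
contact_force: [-0.0, 0.4, -0.4]
grip_width: 31.5
finger_force: 30.0
```

>>> step_arm(series="1 -0.06 0.44 0.01 0 0 0.002;1 -0.128 0.886 0.01 0 0 0.0035;1 -0.128 0.886 0.01 0 0 0.0035")

```text
time: 38.45
tool_pos: [588.3, -101.4, 144.9]
tcp_rot: [3.141, 0.001, -0.067]
contact_force: [-0.2, 1.0, -1.5]
grip_width: 31.7
finger_force: 30.0
```

>>> step_arm(series="1 -0.05 0.44 0.01 0 0 0.002;1 -0.109 0.889 0 0 0 0.0035;1 -0.109 0.889 0 0 0 0.0035")

```text
time: 38.75
tool_pos: [575.3, -171.6, 145.1]
tcp_rot: [3.141, 0.0, -0.088]
contact_force: [-0.2, 0.1, -0.6]
grip_width: 31.6
finger_force: 30.0
```

>>> step_arm(series="1 -0.04 0.44 0.01 0 0 0.002;1 -0.089 0.891 0 0 0 0.0035;1 -0.089 0.891 0 0 0 0.0035;1 -0.089 0.891 0 0 0 0.0035;1 -0.089 0.891 0 0 0 0.0035")

```text
time: 39.25
tool_pos: [562.7, -237.9, 145.3]
tcp_rot: [-3.141, 0.0, -0.106]
contact_force: [-0.2, -0.2, -0.3]
grip_width: 31.9
finger_force: 30.0
```

```bash
python3 b2.py|tail -4; python3 -c "
from h import *
st();plan([((562.3,-239.8,69.1),83.8,1,2)])"
```

```text
pumice few 4
brush few 1
soap few 0
cork 145 box uv [-55.8 -38.4] median [-57.2 -38.1] ext [54.6 31.4] rect [58. 32.] 1.0 z 38.2 world [552.5 175.7]
t 39.5 pos [ 562.5 -238.9  145.7] rot [-3.142 -0.    -0.106] F [-0.1 -0.3 -0.5] w 32.1 ff 30.0
1 -0.001 0.011 0.958 0 0 0.0003 x 4
  -> [ 562.3 -239.8   69.1] [-3.142 -0.    -0.108]
```

>>> step_arm(series="1 0 0.008 0.4 0 0 0;1 0 0.008 0.75 0 0 0;1 0 0.008 0.91 0 0 0;1 0 0.008 0.95 0 0 0;1 0 0.008 0.957 0 0 0;1 0 0.008 0.957 0 0 0")

```text
time: 40.1
tool_pos: [562.9, -240.9, 70.3]
tcp_rot: [3.141, -0.002, -0.107]
contact_force: [-0.4, 0.1, -0.9]
grip_width: 31.8
finger_force: 30.0
```

>>> step_arm(series="0.13 0 0 0 0 0 0;0.13 0 0 0 0 0 0;0.13 0 0 0 0 0 0;0.13 0 0 0 0 0 0")

```text
time: 40.5
tool_pos: [562.2, -240.6, 69.5]
tcp_rot: [3.141, -0.001, -0.107]
contact_force: [-0.7, -0.0, 0.4]
grip_width: 39.9
finger_force: 0.0
```

>>> step_arm(series="0.13 0 0 -0.4 0 0 0;0.13 0 0 -1 0 0 0;0.13 0 0 -1 0 0 0;0.13 0 0 -1 0 0 0")

```text
time: 40.9
tool_pos: [562.7, -240.8, 150.5]
tcp_rot: [3.14, -0.003, -0.107]
contact_force: [0.1, 0.5, -1.1]
grip_width: 40.1
finger_force: 0.0
```

```bash
python3 -c "
from h import *
st();plan([((555,40,150),87,0.2,1)])"
```

```text
t 40.9 pos [ 562.7 -240.8  150.5] rot [ 3.14e+00 -3.00e-03 -1.07e-01] F [ 0.1  0.5 -1.1] w 40.1 ff 0.0
0.2 -0.118 -0.87 0 0.0001 -0.0001 -0.0022 x 2
0.2 -0.106 -0.871 0.001 0 -0.0001 -0.0022 x 2
0.2 -0.093 -0.873 0.001 0.0001 -0.0001 -0.0022 x 2
0.2 -0.082 -0.874 0.001 0 -0.0001 -0.0021 x 3
  -> [555.  40. 150.] [ 3.141 -0.    -0.053]
```

>>> step_arm(series="0.04 -0.118 -0.87 0 0 0 -0.0022;0.04 -0.118 -0.87 0 0 0 -0.0022")

```text
time: 41.1
tool_pos: [558.7, -167.5, 147.4]
tcp_rot: [-3.139, 0.004, -0.093]
contact_force: [0.1, -1.6, 0.4]
grip_width: 43.9
finger_force: 0.0
```

>>> step_arm(series="0.04 -0.106 -0.871 0 0 0 -0.0022;0.04 -0.106 -0.871 0 0 0 -0.0022")

```text
time: 41.3
tool_pos: [556.7, -96.6, 147.5]
tcp_rot: [-3.14, 0.004, -0.078]
contact_force: [-1.3, 0.1, -0.4]
grip_width: 43.9
finger_force: 0.0
```

>>> step_arm(series="0.04 -0.093 -0.873 0 0 0 -0.0022;0.04 -0.093 -0.873 0 0 0 -0.0022")

```text
time: 41.5
tool_pos: [554.8, -26.4, 147.5]
tcp_rot: [-3.14, 0.004, -0.064]
contact_force: [0.9, -0.3, 1.0]
grip_width: 44.2
finger_force: 0.0
```

>>> step_arm(series="0.04 -0.082 -0.874 0 0 0 -0.0022;0.04 -0.082 -0.874 0 0 0 -0.0022;0.04 -0.082 -0.874 0 0 0 -0.0022")

```text
time: 41.8
tool_pos: [553.2, 43.1, 147.6]
tcp_rot: [-3.141, 0.003, -0.048]
contact_force: [0.0, -0.9, 0.2]
grip_width: 43.9
finger_force: 0.0
```

```bash
python3 b2.py; python3 dr.py;python3 -c "
from h import *
st();plan([((552,184,120),92.6,0.04,2),((552,184,70),92.6,0.04,4)])"
```

```text
wall 1 173 [74.7 80.3 86.3]
wall -1 0 
far 107 [ 95.1  98.9 103.8]
pumice few 0
brush few 1
soap few 0
cork 134 box uv [-55.9 -37.7] median [-54.5 -36.9] ext [54.4 29.6] rect [32. 56.] 83.7 z 38.5 world [552.4 176.4]
pocket 1 225 ([[-112.5, 72.7], [-34.6, 103.3]], np.float64(86.92243685032369), array([145.,  98.,  73.]))
pocket 2 200 ([[-108.7, 13.1], [-39.0, 42.7]], np.float64(86.13499785665454), array([219., 215., 206.]))
pocket 3 194 ([[-105.7, -47.0], [-41.8, -16.6]], np.float64(86.81666949931535), array([141., 144., 137.]))
pocket 4 0 
t 42.2 pos [554.5  39.3 148.9] rot [ 3.141  0.    -0.054] F [ 0.3  0.3 -0.2] w 44.1 ff 0.0
0.04 -0.064 -0.903 0.181 0 0 -0.0079 x 2
0.04 -0.019 -0.904 0.18 0 0 -0.0079 x 4
  -> [552. 184. 120.] [3.141 0.    0.046]
0.04 0 0 0.625 0 0 0 x 6
  -> [552. 184.  70.] [3.141 0.    0.046]
```

>>> step_arm(series="0.04 -0.064 -0.903 0.181 0 0 -0.0079;0.04 -0.064 -0.903 0.181 0 0 -0.0079")

```text
time: 42.4
tool_pos: [552.9, 113.8, 134.1]
tcp_rot: [-3.141, 0.0, -0.003]
contact_force: [-0.1, -0.6, -0.9]
grip_width: 43.9
finger_force: 0.0
```

>>> step_arm(series="0.04 -0.019 -0.904 0.18 0 0 -0.0079;0.04 -0.019 -0.904 0.18 0 0 -0.0079;0.04 -0.019 -0.904 0.18 0 0 -0.0079;0.04 -0.019 -0.904 0.18 0 0 -0.0079")

```text
time: 42.8
tool_pos: [551.7, 184.7, 120.1]
tcp_rot: [3.141, 0.0, 0.048]
contact_force: [0.1, -0.4, 0.2]
grip_width: 43.9
finger_force: 0.0
```

>>> step_arm(series="0.04 0 0 0.3 0 0 0;0.04 0 0 0.6 0 0 0;0.04 0 0 0.75 0 0 0;0.04 0 0 0.92 0 0 0;0.04 0 0 0.92 0 0 0;0.04 0 0 0.92 0 0 0;0.04 0 0 0.92 0 0 0")

```text
time: 43.5
tool_pos: [552.5, 185.0, 47.6]
tcp_rot: [-3.141, -0.002, 0.047]
contact_force: [-0.2, -0.4, 0.7]
grip_width: 44.0
finger_force: 0.0
```

```bash
python3 -c "
from h import *
st();plan([((552,181,46),92.6,0.04,2)])"
```

```text
t 43.5 pos [552.5 185.   47.6] rot [-3.141e+00 -2.000e-03  4.700e-02] F [-0.2 -0.4  0.7] w 44.0 ff 0.0
0.04 -0.008 0.05 0.02 0 -0.0003 0.0003 x 3
  -> [552. 181.  46.] [-3.141  0.     0.045]
```

Probe sideways for the wall.

>>> step_arm(series="0.04 0 0.03 0.01 0 0 0;0.04 0 0.03 0.01 0 0 0;0.04 0 0.03 0.01 0 0 0;0.04 0 0.03 0.01 0 0 0")

```text
time: 43.9
tool_pos: [551.9, 182.6, 46.0]
tcp_rot: [3.142, -0.0, 0.047]
contact_force: [0.1, 0.6, -0.4]
grip_width: 44.1
finger_force: 0.0
```

>>> step_arm(series="0.04 0 0.0125 0 0 0 0;0.04 0 0.0125 0 0 0 0;0.04 0 0.0125 0 0 0 0")

```text
time: 44.2
tool_pos: [551.9, 181.6, 45.8]
tcp_rot: [3.142, 0.0, 0.047]
contact_force: [-0.4, 0.6, -0.5]
grip_width: 44.0
finger_force: 0.0
```

>>> step_arm(series="0.04 0 0.0125 0 0 0 0;0.04 0 0.0125 0 0 0 0;0.04 0 0.0125 0 0 0 0")

```text
time: 44.5
tool_pos: [552.0, 180.6, 45.8]
tcp_rot: [3.142, 0.0, 0.047]
contact_force: [0.3, 0.1, 0.2]
grip_width: 44.1
finger_force: 0.0
```

>>> step_arm(series="0.04 0 0.0125 0 0 0 0;0.04 0 0.0125 0 0 0 0;0.04 0 0.0125 0 0 0 0")

```text
time: 44.8
tool_pos: [552.0, 179.6, 45.8]
tcp_rot: [3.142, -0.0, 0.047]
contact_force: [-0.6, 0.2, 0.2]
grip_width: 43.7
finger_force: 0.0
```

>>> step_arm(series="0.04 0 -0.004 0.06 0 0 0;0.04 0 -0.004 0.12 0 0 0;0.04 0 -0.004 0.16 0 0 0;0.04 0 -0.004 0.16 0 0 0")

```text
time: 45.2
tool_pos: [551.5, 179.8, 32.2]
tcp_rot: [3.141, 0.001, 0.047]
contact_force: [0.4, 0.3, -0.1]
grip_width: 44.2
finger_force: 0.0
```

>>> step_arm(series="0.04 0 0 0.08 0 0 0;0.04 0 0 0.15 0 0 0;0.04 0 0 0.165 0 0 0;0.04 0 0 0.165 0 0 0")

```text
time: 45.6
tool_pos: [551.7, 179.9, 19.4]
tcp_rot: [3.141, 0.001, 0.047]
contact_force: [-0.4, 0.8, 0.1]
grip_width: 44.0
finger_force: 0.0
```

>>> step_arm(series="1 0 0 0 0 0 0;1 0 0 0 0 0 0;1 0 0 0 0 0 0;1 0 0 0 0 0 0;1 0 0 0 0 0 0;1 0 0 0 0 0 0")

```text
time: 46.2
tool_pos: [552.1, 179.9, 20.0]
tcp_rot: [3.142, -0.0, 0.047]
contact_force: [0.3, 0.6, 1.9]
grip_width: 31.7
finger_force: 30.0
```

```bash
python3 -c "
from h import *
o=st();x,y,z=o['tool_pos']
plan([((x,y,150),None,1,0),((555.8,-299.4,145),83.8,1,3)])"
```

```text
t 46.2 pos [552.1 179.9  20. ] rot [ 3.142 -0.     0.047] F [0.3 0.6 1.9] w 31.7 ff 30.0
1 0 0 -0.813 0 0 0 x 2
1 0.001 0 -0.812 0 0 0 x 2
  -> [552.1 179.9 150. ] [ 3.142 -0.     0.047]
1 -0.039 0.998 0.01 0 0 0.0041 x 2
1 -0.014 0.999 0.011 0 0 0.0041 x 2
1 0.012 0.998 0.01 0 0 0.0041 x 2
1 0.038 0.998 0.011 0 0 0.0041 x 2
1 0.063 0.997 0.01 0 0 0.0042 x 2
1 0.089 0.994 0.011 0 -0.0001 0.0041 x 5
  -> [ 555.8 -299.4  145. ] [-3.142  0.    -0.108]
```

>>> step_arm(series="1 0 0 -0.3 0 0 0;1 0 0 -0.8 0 0 0;1 0 0 -0.81 0 0 0")

```text
time: 46.5
tool_pos: [555.1, 180.6, 89.4]
tcp_rot: [-3.14, -0.009, 0.047]
contact_force: [1.5, -0.3, -0.4]
grip_width: 31.5
finger_force: 30.0
```

>>> step_arm(series="1 0 0 -0.5 0 0 0;1 0 0 -0.81 0 0 0;1 0 0 -0.81 0 0 0")

```text
time: 46.8
tool_pos: [553.8, 180.4, 152.7]
tcp_rot: [-3.141, -0.007, 0.047]
contact_force: [-0.3, 0.0, -0.8]
grip_width: 32.0
finger_force: 30.0
```

>>> step_arm(series="1 -0.02 0.5 0.01 0 0 0.002;1 -0.039 0.998 0.01 0 0 0.0041;1 -0.039 0.998 0.01 0 0 0.0041")

```text
time: 47.1
tool_pos: [551.9, 96.2, 147.0]
tcp_rot: [3.14, 0.003, 0.017]
contact_force: [-1.1, 0.3, 0.5]
grip_width: 31.5
finger_force: 30.0
```

>>> step_arm(series="1 0 0.5 0.01 0 0 0.002;1 -0.014 0.999 0.01 0 0 0.0041;1 -0.014 0.999 0.01 0 0 0.0041")

```text
time: 47.4
tool_pos: [552.7, 16.7, 146.4]
tcp_rot: [3.141, 0.002, -0.009]
contact_force: [-0.9, -0.5, -0.6]
grip_width: 31.8
finger_force: 30.0
```

>>> step_arm(series="1 0 0.5 0.01 0 0 0.002;1 0.012 0.998 0.01 0 0 0.0041;1 0.012 0.998 0.01 0 0 0.0041")

```text
time: 47.7
tool_pos: [553.7, -62.8, 145.9]
tcp_rot: [3.141, 0.001, -0.034]
contact_force: [-0.4, 1.7, -0.3]
grip_width: 32.0
finger_force: 30.0
```

```bash
python3 -c "
from h import *
st()
W=np.load('W0.npy');m=(W[...,0]>540)&(W[...,0]<760)&(W[...,1]<-350)&(W[...,1]>-520)&(W[...,2]>25)
q=W[m];print(np.percentile(q,[1,25,50,75,99],axis=0).round())
for a,b in((30,120),(120,165),(165,190),(190,230)):
  g=q[(q[:,2]>a)&(q[:,2]<b)];print(a,len(g),np.percentile(g,[3,50,97],axis=0).round().tolist() if len(g) else '')
plan([((555.8,-299.4,145),83.8,1,3)])"
```

```text
t 47.7 pos [553.7 -62.8 145.9] rot [ 3.141e+00  1.000e-03 -3.400e-02] F [-0.4  1.7 -0.3] w 32.0 ff 30.0
[[ 585. -474.   32.]
 [ 597. -445.  100.]
 [ 610. -432.  135.]
 [ 625. -418.  155.]
 [ 749. -351.  211.]]
30 240 [[585.0, -458.0, 33.0], [601.0, -419.0, 82.0], [735.0, -351.0, 119.0]]
120 315 [[588.0, -472.0, 121.0], [610.0, -432.0, 141.0], [735.0, -351.0, 162.0]]
165 31 [[606.0, -451.0, 166.0], [612.0, -437.0, 177.0], [629.0, -434.0, 189.0]]
190 98 [[605.0, -460.0, 197.0], [618.0, -445.0, 210.0], [633.0, -432.0, 212.0]]
1 0.042 0.985 0.004 0 0.0001 0.0039 x 2
1 0.067 0.984 0.005 0.0001 0 0.004 x 2
1 0.091 0.982 0.003 0 0.0001 0.0039 x 5
  -> [ 555.8 -299.4  145. ] [ 3.141 -0.    -0.108]
```

>>> step_arm(series="1 0.02 0.5 0 0 0 0.002;1 0.042 0.985 0 0 0 0.004;1 0.042 0.985 0 0 0 0.004")

```text
time: 48.0
tool_pos: [554.8, -141.2, 146.0]
tcp_rot: [3.141, 0.001, -0.059]
contact_force: [0.1, 0.2, 0.2]
grip_width: 31.8
finger_force: 30.0
```

>>> step_arm(series="1 0.03 0.5 0 0 0 0.002;1 0.067 0.984 0 0 0 0.004;1 0.067 0.984 0 0 0 0.004")

```text
time: 48.3
tool_pos: [556.0, -219.9, 146.1]
tcp_rot: [3.141, 0.0, -0.084]
contact_force: [0.4, -0.1, -0.1]
grip_width: 31.9
finger_force: 30.0
```

>>> step_arm(series="1 0.04 0.5 0 0 0 0.002;1 0.091 0.982 0 0 0 0.004;1 0.091 0.982 0 0 0 0.004;1 0.091 0.982 0 0 0 0.004;1 0.091 0.982 0 0 0 0.004;1 0.091 0.982 0 0 0 0.004")

```text
time: 48.9
tool_pos: [557.1, -294.4, 146.9]
tcp_rot: [-3.141, 0.0, -0.104]
contact_force: [-0.2, 0.5, 0.1]
grip_width: 31.3
finger_force: 30.0
```

```bash
python3 -c "
from h import *
st();plan([((555.8,-299.0,69.5),83.8,1,2)])"
```

```text
t 48.9 pos [ 557.1 -294.4  146.9] rot [-3.141  0.    -0.104] F [-0.2  0.5  0.1] w 31.3 ff 30.0
1 -0.01 0.059 0.968 -0.0001 0.0001 0.0007 x 4
  -> [ 555.8 -299.    69.5] [ 3.142 -0.    -0.108]
```

>>> step_arm(series="1 -0.01 0.05 0.3 0 0 0.0007;1 -0.01 0.05 0.7 0 0 0.0007;1 -0.01 0.05 0.8 0 0 0.0007;1 -0.01 0.05 0.8 0 0 0.0007;1 -0.01 0.05 0.8 0 0 0.0007")

```text
time: 49.4
tool_pos: [556.3, -300.2, 84.3]
tcp_rot: [3.141, -0.002, -0.109]
contact_force: [-0.3, -0.7, -0.3]
grip_width: 31.5
finger_force: 30.0
```

```bash
python3 -c "
from h import *
st();plan([((555.8,-299.2,69.5),83.8,1,2)])"
```

```text
t 49.4 pos [ 556.3 -300.2   84.3] rot [ 3.141e+00 -2.000e-03 -1.090e-01] F [-0.3 -0.7 -0.3] w 31.5 ff 30.0
1 -0.009 -0.012 0.185 0.0001 -0.0003 -0.0002 x 3
  -> [ 555.8 -299.2   69.5] [ 3.141  0.    -0.108]
```

>>> step_arm(series="1 -0.005 -0.005 0.1 0 0 0;1 -0.005 -0.005 0.17 0 0 0;1 -0.005 -0.005 0.18 0 0 0;1 -0.005 -0.005 0.18 0 0 0;1 -0.005 -0.005 0.18 0 0 0")

```text
time: 49.9
tool_pos: [555.4, -299.9, 69.2]
tcp_rot: [3.141, -0.001, -0.11]
contact_force: [-0.3, 0.7, 5.1]
grip_width: 31.6
finger_force: 30.0
```

>>> step_arm(series="0.13 0 0 0 0 0 0;0.13 0 0 0 0 0 0;0.13 0 0 0 0 0 0;0.13 0 0 0 0 0 0")

```text
time: 50.3
tool_pos: [555.1, -299.8, 68.4]
tcp_rot: [-3.142, 0.0, -0.11]
contact_force: [-0.4, 0.2, -0.1]
grip_width: 39.9
finger_force: 0.0
```

>>> step_arm(series="0.13 0 0 -0.4 0 0 0;0.13 0 0 -1 0 0 0;0.13 0 0 -1 0 0 0;0.13 0 0 -1 0 0 0")

```text
time: 50.7
tool_pos: [555.7, -300.2, 150.0]
tcp_rot: [3.14, -0.003, -0.11]
contact_force: [-0.4, -0.3, -0.5]
grip_width: 40.2
finger_force: 0.0
```

```bash
python3 -c "
from h import *
st();plan([((480,-110,170),40,0.56,1)])"
```

```text
t 50.7 pos [ 555.7 -300.2  150. ] rot [ 3.14e+00 -3.00e-03 -1.10e-01] F [-0.4 -0.3 -0.5] w 40.2 ff 0.0
0.56 -0.4 -0.753 -0.086 0 -0.0002 0.0405 x 2
0.56 -0.577 -0.628 -0.085 0 -0.0002 0.0405 x 2
0.56 -0.717 -0.462 -0.084 0.0001 -0.0001 0.0404 x 3
  -> [ 480. -110.  170.] [-3.142 -0.    -0.873]
```

```bash
python3 -c "
from h import *
plan([((446,-197,160),83.8,1,1),((446,-197,80),83.8,1,2)])"
```

```text
1 -0.752 -0.566 -0.066 0.0001 -0.0002 -0.0001 x 2
1 -0.752 -0.566 -0.064 0.0001 -0.0002 -0.0002 x 3
  -> [ 446. -197.  160.] [ 3.141 -0.    -0.108]
1 0 -0.001 1 0 0 0 x 4
  -> [ 446. -197.   80.] [ 3.141 -0.    -0.108]
```

>>> step_arm(series="1 -0.752 -0.566 -0.066 0 0 0;1 -0.752 -0.566 -0.066 0 0 0")

```text
time: 50.9
tool_pos: [497.3, -245.8, 151.2]
tcp_rot: [-3.138, 0.006, -0.11]
contact_force: [-0.0, -0.0, 0.2]
grip_width: 28.2
finger_force: 0.0
```

>>> step_arm(series="1 -0.752 -0.566 -0.066 0 0 0;1 -0.752 -0.566 -0.066 0 0 0;1 -0.752 -0.566 -0.066 0 0 0;1 -0.752 -0.566 -0.066 0 0 0")

```text
time: 51.3
tool_pos: [445.4, -196.5, 158.6]
tcp_rot: [-3.141, 0.001, -0.11]
contact_force: [0.9, -1.2, -1.1]
grip_width: 0.8
finger_force: 0.0
```

```bash
python3 dr.py; python3 c.py crk; python3 -c "
from h import *
plan([((446,-197,80),83.8,1,2)])"
```

```text
pocket 1 225 ([[-112.4, 72.9], [-34.9, 103.4]], np.float64(86.92898102614221), array([143.,  97.,  71.]))
pocket 2 182 ([[-108.1, 14.0], [-38.7, 42.9]], np.float64(86.42877966806044), array([218., 215., 206.]))
pocket 3 0 
pocket 4 0 
t 51.5 pos [ 446.  -197.3  158.6] rot [-3.141  0.    -0.11 ] F [0.6 0.  0. ] w 0.7 ff 0.0
1 0 -0.003 0.983 0 0.0001 -0.0003 x 4
  -> [ 446. -197.   80.] [-3.141 -0.    -0.108]
```

View pics/crkc.png

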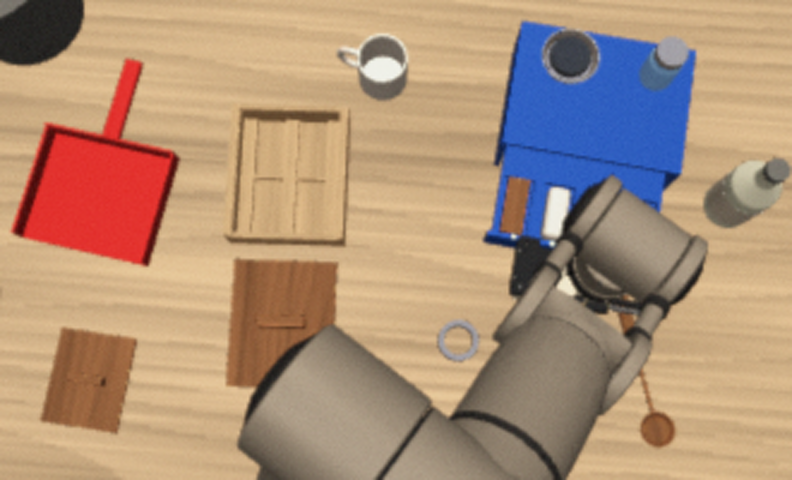

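```bash
sed "s/med('top',3)/med('scene',3)/" dr.py > dr2.py; python3 dr2.py; python3 -c "
from h import *
p=cap('scene','sc');cv2.imwrite('pics/scc.png',cv2.resize(p['frame'][170:370,130:370,::-1],None,fx=2.6,fy=2.6,interpolation=cv2.INTER_CUBIC))"
```

```text
pocket 1 301 ([[-114.9, 71.4], [-37.2, 101.4]], np.float64(88.48731073322357), array([96., 67., 45.]))
pocket 2 273 ([[-108.8, 11.4], [-40.1, 40.6]], np.float64(87.50221758529811), array([145., 145., 139.]))
pocket 3 282 ([[-109.2, -48.9], [-43.7, -18.3]], np.float64(88.26852662005749), array([90., 95., 92.]))
pocket 4 262 ([[-108.9, -108.0], [-51.2, -77.4]], np.float64(88.47618434385143), array([95., 75., 58.]))
```

View pics/scc.png

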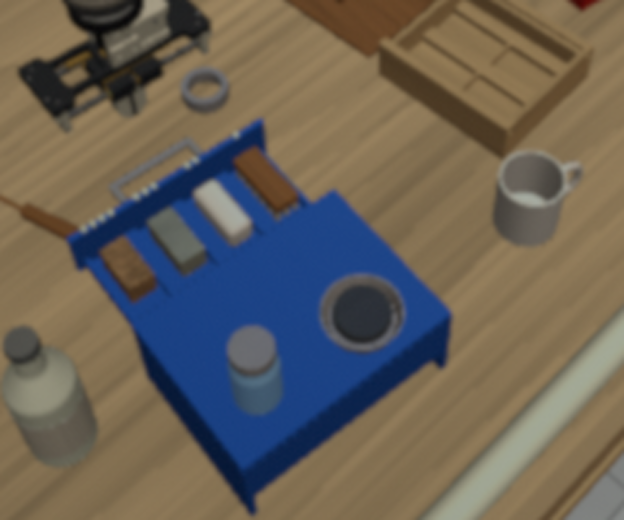

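>>> step_arm(series="1 0 0 0.4 0 0 0;1 0 0 0.8 0 0 0;1 0 0 0.98 0 0 0;1 0 0 0.98 0 0 0;1 0 0 0.98 0 0 0")

```text
time: 52.2
tool_pos: [445.9, -196.9, 81.1]
tcp_rot: [3.141, -0.0, -0.11]
contact_force: [-0.5, 0.5, 0.3]
grip_width: 0.5
finger_force: 0.0
```

>>> step_arm(series="1 0.1 0 0 0 0 0;1 0.2 0 0 0 0 0;1 0.3 0 0 0 0 0;1 0.4 0 0 0 0 0;1 0.5 0 0 0 0 0;1 0.6 0 0 0 0 0;1 0.7 0 0 0 0 0;1 0.7 0 0 0 0 0")

```text
time: 53.0
tool_pos: [502.6, -203.0, 80.8]
tcp_rot: [3.141, -0.002, -0.11]
contact_force: [0.1, -0.3, 0.7]
grip_width: 0.5
finger_force: 0.0
```

>>> step_arm(series="1 0.1 0 0 0 0 0;1 0.2 0 0 0 0 0;1 0.3 0 0 0 0 0;1 0.4 0 0 0 0 0;1 0.5 0 0 0 0 0;1 0.6 0 0 0 0 0;1 0.7 0 0 0 0 0;1 0.7 0 0 0 0 0")

```text
time: 53.8
tool_pos: [558.5, -209.4, 81.0]
tcp_rot: [3.141, -0.002, -0.11]
contact_force: [0.8, -0.2, 0.0]
grip_width: 0.4
finger_force: 0.0
```

>>> step_arm(series="1 0.05 0 0 0 0 0;1 0.1 0 0 0 0 0;1 0.15 0 0 0 0 0;1 0.15 0 0 0 0 0")

```text
time: 54.2
tool_pos: [569.6, -210.5, 81.0]
tcp_rot: [3.141, -0.001, -0.11]
contact_force: [0.5, -0.1, 0.3]
grip_width: 0.7
finger_force: 0.0
```

```bash
cat > pn.py <<'E'
from d import *
for n in('top','scene'):
    p,W=med(n,3)
    a=np.radians(-6.2);U=(W[...,:2]-[640,-214])@np.array([[np.cos(a),-np.sin(a)],[np.sin(a),np.cos(a)]]);z=W[...,2];u,v=U[...,0],U[...,1]
    m=(z>105)&(z<115)&(u<2)&(u>-160)&(abs(v)<125);print(n,'panel',m.sum(),np.percentile(u[m],[3,50,97]).round(1))
    m=(z>88)&(z<102)&(u<-14)&(u>-190)&(abs(v+4)>25)&(abs(v+4)<46);print('bar',m.sum(),np.percentile(u[m],[3,50,97]).round(1) if m.sum() else '')
st()
E
python3 pn.py; python3 -c "
from h import *
p=cap('scene','s3');cv2.imwrite('pics/s3c.png',cv2.resize(p['frame'][170:370,130:370,::-1],None,fx=2.6,fy=2.6,interpolation=cv2.INTER_CUBIC))"
```

```text
top panel 37 [-17.3 -13.2  -8.7]
bar 0 
scene panel 327 [-62.3 -15.4 -12.5]
bar 63 [-59.6 -53.3 -14.2]
t 54.5 pos [ 568.8 -210.2   80.8] rot [ 3.141 -0.    -0.11 ] F [-0.   0.1  0.9] w 0.4 ff 0.0
```

View pics/s3c.png

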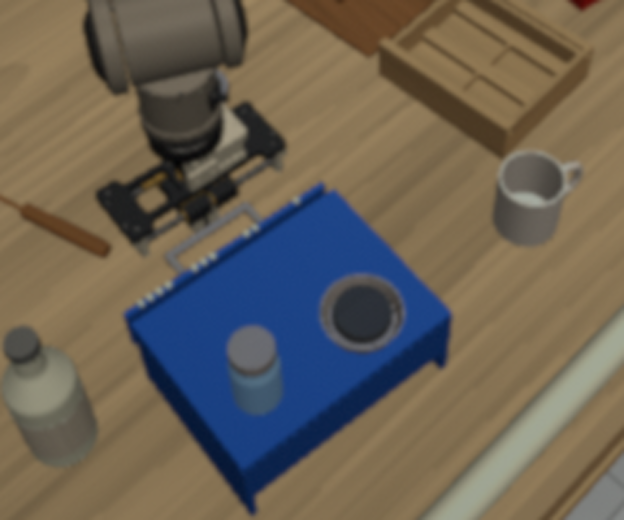

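>>> step_arm(series="1 0.03 0 0 0 0 0;1 0.06 0 0 0 0 0;1 0.09 0 0 0 0 0;1 0.09 0 0 0 0 0")

```text
time: 54.95
tool_pos: [576.4, -211.1, 80.8]
tcp_rot: [3.141, -0.001, -0.11]
contact_force: [0.7, -0.8, -0.2]
grip_width: 0.5
finger_force: 0.0
```

>>> step_arm(series="1 0.02 0 0 0 0 0;1 0.04 0 0 0 0 0;1 0.05 0 0 0 0 0;1 0.05 0 0 0 0 0")

```text
time: 55.35
tool_pos: [580.1, -211.5, 80.8]
tcp_rot: [3.142, -0.0, -0.11]
contact_force: [-0.5, -0.3, 0.8]
grip_width: 0.5
finger_force: 0.3
```

>>> step_arm(series="1 0.02 0 0 0 0 0;1 0.03 0 0 0 0 0;1 0.03 0 0 0 0 0;1 0.03 0 0 0 0 0")

```text
time: 55.75
tool_pos: [582.5, -211.7, 80.8]
tcp_rot: [3.141, -0.0, -0.11]
contact_force: [0.9, 0.0, -0.9]
grip_width: 0.2
finger_force: 0.3
```

>>> step_arm(series="1 0.01 0 0 0 0 0;1 0.02 0 0 0 0 0;1 0.025 0 0 0 0 0;1 0.025 0 0 0 0 0")

```text
time: 56.15
tool_pos: [583.0, -211.8, 80.7]
tcp_rot: [-3.141, 0.003, -0.11]
contact_force: [-5.9, 0.5, 4.3]
grip_width: 0.6
finger_force: 3.4
```

>>> step_arm(series="1 0.01 0 0 0 0 0;1 0.02 0 0 0 0 0;1 0.025 0 0 0 0 0;1 0.025 0 0 0 0 0")

```text
time: 56.55
tool_pos: [583.0, -211.7, 80.7]
tcp_rot: [-3.141, 0.007, -0.11]
contact_force: [-14.2, 2.0, 7.9]
grip_width: 0.7
finger_force: 7.0
```

```bash
python3 pn.py
```

```text
top panel 24 [-4.2 -1.7  1.8]
bar 0 
scene panel 88 [-47.8  -6.3  -4.4]
bar 60 [-46.9 -40.7 -23.3]
t 56.85 pos [ 583.  -211.8   80.7] rot [-3.141  0.007 -0.11 ] F [-14.6   0.4   8.6] w 0.4 ff 6.9
```

>>> step_arm(series="1 -0.1 0 0 0 0 0;1 -0.3 0 0 0 0 0;1 -0.4 0 0 0 0 0;1 -0.4 0 0 0 0 0")

```text
time: 57.25
tool_pos: [554.0, -208.6, 81.0]
tcp_rot: [3.142, -0.0, -0.11]
contact_force: [-0.5, 1.5, 0.7]
grip_width: 0.1
finger_force: 0.0
```

>>> step_arm(series="1 0 0 -0.5 0 0 0;1 0 0 -1 0 0 0;1 0 0 -1 0 0 0")

```text
time: 57.55
tool_pos: [558.2, -210.3, 166.9]
tcp_rot: [3.137, -0.012, -0.11]
contact_force: [0.4, -1.0, 0.2]
grip_width: 0.4
finger_force: 0.0
```

>>> step_arm(series="1 -0.4 -0.2 -0.4 0 0 0;1 -0.8 -0.5 -0.8 0 0 0;1 -0.8 -0.5 -0.8 0 0 0")

```text
time: 57.85
tool_pos: [495.1, -160.3, 228.6]
tcp_rot: [3.14, -0.006, -0.109]
contact_force: [-0.4, 0.3, 0.6]
grip_width: 0.0
finger_force: 0.0
```

>>> step_arm(series="1 -0.4 0 0 0 0 0;1 -0.5 0 0 0 0 0;1 -0.5 0 0 0 0 0;1 -0.5 0 0 0 0 0")

```text
time: 58.25
tool_pos: [456.5, -158.0, 224.6]
tcp_rot: [3.141, -0.001, -0.11]
contact_force: [1.3, 0.3, -0.6]
grip_width: 0.7
finger_force: 0.0
```

```bash
python3 pn.py; python3 c.py end; python3 -c "
from d import *
p,W=med('top',3);rect(W[reg(W,250,500,100,300,4,12)],'lid');rect(W[reg(W,300,480,120,300,26,45)],'lidrib')"
```

```text
top panel 103 [-3.8 -1.1  1.9]
bar 0 
scene panel 79 [-8.3 -5.8 -4.1]
bar 59 [-46.2 -41.  -23.6]
t 58.55 pos [ 455.9 -157.6  224.5] rot [-3.142  0.    -0.11 ] F [ 0.   0.7 -0.2] w 0.2 ff 0.0
t 58.6 pos [ 455.8 -157.5  224.6] rot [-3.142  0.    -0.11 ] F [-0.2 -0.1  0.1] w 0.7 ff 0.0
lid 2026 [395.9 200.7] [193.  205.7] 88.14 z 7.2 mean [392.4 205.4]
lidrib 96 [391.2 206.6] [15.6 69. ] 1.25 z 34.6 mean [390.9 206.1]
```

View pics/endc.png

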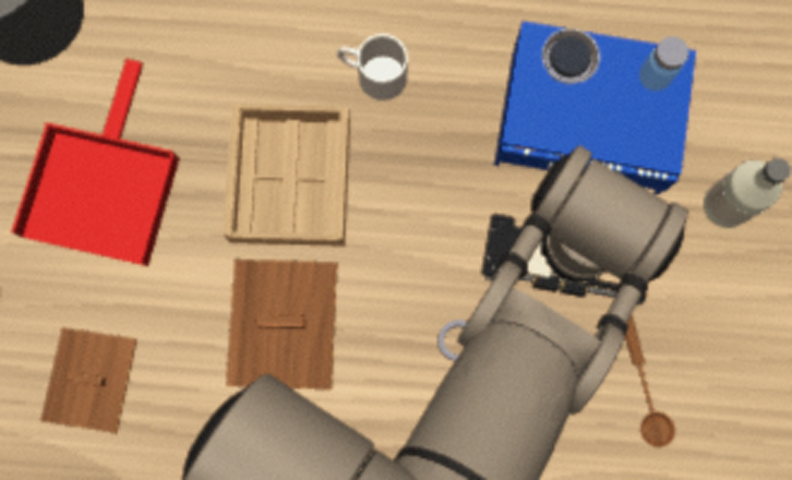

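The drawer is shut, the lid lies flat on the floor with its rib up (rib near crop pixel 281,321), and the box is empty. Nothing else has moved, so I am handing the job in.

```bash
python3 -c "
from plant import order
print(order.close_job())"
```

```text
the job is handed in; nothing more can be done
None
```

The job is done and handed in: the lid lies rib up on the floor, the brush, soap, pumice and cork (all four were in the box) lie in pockets 1 to 4, and the drawer was pushed to its stop.

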